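# Load the plate drying rack and bring the lamp over it

## Task

Load the drying rack: swing the lamp clear of it, stand the two stoppered jars from the rack upright on the grey mat and, with the lamp still clear, lean every glass plate from the storage stand against the rack's white rail, orange bar up, foot on the black rubber strip, about 20 degrees from upright, side by side without overlapping. Once all the plates lean there, swing the lamp back so that its head stands over the middle of the rubber strip. Leave the bottle, the beaker and the timer where they are.

Things in the scene. Friction and masses are not known exactly. Their poses are not given: they have to be found in the camera images.
- drying_rack: white fixed rack; origin on the bench under the middle of its black rubber strip, y along strip, z up. Base top 10 mm up, x -65..95, y -180..180 mm; strip flush in it, x -15..15. White rail, 10 mm dia, along y at x -37, centre 85 mm up, end posts at y +-172. A plate with foot on mid-strip and face on the rail leans 20 degrees, top to -x. Room for 4 plates, 80 mm apart.
- stand: white wire storage stand, fixed, 270 x 90 mm. Origin on the bench under its middle; x along its length. Floor top 8 mm above the bench; four slots at x = -97.5, -32.5, 32.5, 97.5 mm, each 12 mm wide (along x), with sides up to 53 mm above the bench. Plates stand loosely upright in slots; some slots are empty.
- mat: flat grey mat, fixed, 240 x 120 x 2 mm (x, y, z); origin at the centre of its underside on the bench. The place for the jars.
- lamp (a joint): swing of the lamp's arm about the upright post, rad; 0 as built, grows counter-clockwise seen from above, stops at +-1.6. Stiff: it takes about 3 to 4 N at the red pin and stays where it is left.
- lamp_pivot (a point): point on the axis of the lamp's upright fixed post (22 mm diameter on a 90 mm diameter foot), 220 mm above the bench.
- lamp_head (a point): centre of the lamp's white round head, 120 mm diameter, 24 mm thick, its underside 205 mm above the bench; it is 200 mm from the post's axis, carried by a straight horizontal arm 22 mm wide, top 229 mm above the bench.
- lamp_pin (a point): middle of the red upright pin (20 mm diameter, standing from 229 to 281 mm above the bench) on the lamp's arm, 120 mm from the post's axis, between post and head, for gripping from above to swing the arm. Its x axis lies along the arm, from the head towards the post.
- plate1_mid (a point): glass plate (two panes sealed together), 60 mm wide (its y) x 150 mm tall (its z), 8 mm thick (its x), 170 g, with an orange grip bar along the top edge: 16 mm thick, the top 12 mm of the height. This point is its centre, 75 mm above its foot; z points to the orange bar. May be absent.
- plate2_mid (a point): glass plate (two panes sealed together), 60 mm wide (its y) x 150 mm tall (its z), 8 mm thick (its x), 170 g, with an orange grip bar along the top edge: 16 mm thick, the top 12 mm of the height. This point is its centre, 75 mm above its foot; z points to the orange bar. May be absent.
- plate3_mid (a point): glass plate (two panes sealed together), 60 mm wide (its y) x 150 mm tall (its z), 8 mm thick (its x), 170 g, with an orange grip bar along the top edge: 16 mm thick, the top 12 mm of the height. This point is its centre, 75 mm above its foot; z points to the orange bar. May be absent.
- plate4_mid (a point): glass plate (two panes sealed together), 60 mm wide (its y) x 150 mm tall (its z), 8 mm thick (its x), 170 g, with an orange grip bar along the top edge: 16 mm thick, the top 12 mm of the height. This point is its centre, 75 mm above its foot; z points to the orange bar. May be absent.
- jar1_mid (a point): squat amber jar with a fixed grey round stopper, about 200 g; bottom-heavy; body 66 mm diameter, 36 mm tall; stopper shank 20 mm diameter from 36 to 84 mm above its foot, under a round cap 36 mm diameter, 10 mm thick. This point is on its axis, 45 mm above its foot; z is its axis. At the start it stands on the drying rack's base.
- jar2_mid (a point): squat white jar with a fixed grey round stopper, about 200 g; bottom-heavy; body 66 mm diameter, 36 mm tall; stopper shank 20 mm diameter from 36 to 84 mm above its foot, under a round cap 36 mm diameter, 10 mm thick. This point is on its axis, 45 mm above its foot; z is its axis. At the start it stands on the drying rack's base.
- reagent: bystander: brown bottle, 64 mm diameter, 150 mm tall; origin at the centre of its underside. Not to be moved.
- beaker: bystander: glass beaker, 70 mm diameter, 75 mm tall; origin at the centre of its underside. Not to be moved.
- timer: bystander: white box-shaped timer, 50 x 75 x 40 mm; origin at the centre of its underside. Not to be moved.
There are look-alikes about, which are no part of the job. What is shaped like the part that bears jar2_mid but red is not meant.

How it is judged:
On the way, in this order (a step that is already met when the one before it is completed fails the run):
1. the lamp is swung clear of the drying rack: its head at least 140 mm, level distance, from the middle of the rubber strip (horizontal distance between lamp_head and drying_rack above 0.14 m), for 0.3 s.
2. every plate leans on the rack side by side, 14 to 26 degrees from upright, foot on the rubber strip, with the lamp still clear (angle between plate1_mid's own z axis and vertical between 0.245 and 0.455 rad and x of plate1_mid in the frame of drying_rack between -0.045 and -0.008 m and y of plate1_mid in the frame of drying_rack between -0.165 and 0.165 m and z of plate1_mid in the frame of drying_rack between 0.07 and 0.09 m and angle between plate2_mid's own z axis and vertical between 0.245 and 0.455 rad and x of plate2_mid in the frame of drying_rack between -0.045 and -0.008 m and y of plate2_mid in the frame of drying_rack between -0.165 and 0.165 m and z of plate2_mid in the frame of drying_rack between 0.07 and 0.09 m and angle between plate3_mid's own z axis and vertical between 0.245 and 0.455 rad and x of plate3_mid in the frame of drying_rack between -0.045 and -0.008 m and y of plate3_mid in the frame of drying_rack between -0.165 and 0.165 m and z of plate3_mid in the frame of drying_rack between 0.07 and 0.09 m and angle between plate4_mid's own z axis and vertical between 0.245 and 0.455 rad and x of plate4_mid in the frame of drying_rack between -0.045 and -0.008 m and y of plate4_mid in the frame of drying_rack between -0.165 and 0.165 m and z of plate4_mid in the frame of drying_rack between 0.07 and 0.09 m and distance between plate1_mid and plate2_mid above 0.056 m and distance between each of plate1_mid, plate2_mid and plate3_mid above 0.056 m and distance between each of plate1_mid, plate2_mid, plate3_mid and plate4_mid above 0.056 m and horizontal distance between lamp_head and drying_rack above 0.14 m), for 0.5 s.
At the end, for the whole second after the job is handed in: Every plate leans on the rail, bar up, foot on the strip, 14 to 26 degrees from upright, centres 56 mm or more apart; both jars stand upright on the mat, axis 13 mm or more inside its edge; the lamp head is within 35 mm (level) of over the middle of the strip (angle between plate1_mid's own z axis and vertical between 0.245 and 0.455 rad and x of plate1_mid in the frame of drying_rack between -0.045 and -0.008 m and y of plate1_mid in the frame of drying_rack between -0.165 and 0.165 m and z of plate1_mid in the frame of drying_rack between 0.07 and 0.09 m and angle between plate2_mid's own z axis and vertical between 0.245 and 0.455 rad and x of plate2_mid in the frame of drying_rack between -0.045 and -0.008 m and y of plate2_mid in the frame of drying_rack between -0.165 and 0.165 m and z of plate2_mid in the frame of drying_rack between 0.07 and 0.09 m and angle between plate3_mid's own z axis and vertical between 0.245 and 0.455 rad and x of plate3_mid in the frame of drying_rack between -0.045 and -0.008 m and y of plate3_mid in the frame of drying_rack between -0.165 and 0.165 m and z of plate3_mid in the frame of drying_rack between 0.07 and 0.09 m and angle between plate4_mid's own z axis and vertical between 0.245 and 0.455 rad and x of plate4_mid in the frame of drying_rack between -0.045 and -0.008 m and y of plate4_mid in the frame of drying_rack between -0.165 and 0.165 m and z of plate4_mid in the frame of drying_rack between 0.07 and 0.09 m and distance between plate1_mid and plate2_mid above 0.056 m and distance between each of plate1_mid, plate2_mid and plate3_mid above 0.056 m and distance between each of plate1_mid, plate2_mid, plate3_mid and plate4_mid above 0.056 m and x of jar1_mid in the frame of mat between -0.107 and 0.107 m and y of jar1_mid in the frame of mat between -0.047 and 0.047 m and z of jar1_mid in the frame of mat between 0.04 and 0.053 m and angle between each of jar1_mid, jar2_mid's own z axis and vertical below 0.12 rad and x of jar2_mid in the frame of mat between -0.107 and 0.107 m and y of jar2_mid in the frame of mat between -0.047 and 0.047 m and z of jar2_mid in the frame of mat between 0.04 and 0.053 m and horizontal distance between lamp_head and drying_rack below 0.035 m); the robot touches nothing.
It fails at once if the reagent is moved more than 30 mm (distance of reagent from where it was at the start of the episode above 0.03 m).
It fails at once if the beaker is moved more than 30 mm (distance of beaker from where it was at the start of the episode above 0.03 m).
It fails at once if the timer is moved more than 30 mm (distance of timer from where it was at the start of the episode above 0.03 m).
Of plate1, plate2, plate3, plate4 only 2 to 4 are there at a start; the rules pass over those that are not, and their reading is None.
At some moment in a run one of jar1, jar2 may be knocked a few centimetres aside while the robot is not near it.
Once in a run the grip may slacken for a moment while it holds something.
It also fails if it takes over 210 s, if anything falls off the work surface, if the arm or the gripper's body presses on something with over 40 N, if the wrist force passes 120 N, or if a joint passes its speed limit or range.

## Robot

A 6-joint arm with a two-finger parallel gripper is mounted at the origin on the work surface. World frame = base frame: x ahead of the robot, y to its left, z up, the work surface at z = 0. Lengths are in m, angles in rad, forces in N, time in s.
With the tool pointing down it reaches from about 0.25 to 0.775 m from the base axis. Payload 4 kg.
Tool frame: the origin (TCP) lies on the centre line of the jaws, within the pads' length; the fingertips stand 22 mm ahead of it and the grasp point (between the pads) lies 3 mm ahead of it; z points along the fingers, y is the direction in which the jaws open and shut (so a half turn about z gives the same grasp; the last joint's range is limited). The gripper opens to 94 mm and grips with 3 to 60 N. Pads are 16 mm wide; open, the fingers measure 119 mm over their backs; the gripper's body (75 mm by 177 mm) begins 78 mm behind the grasp point.
Start: joints at [1.082, 0.087, 1.371, -0, 1.684, -0.103], TCP at [0.207, 0.51, 0.228] pointing down, gripper open.
Joint ranges: [-3.1, 3.1], [-0.76, 2.03], [0.27, 2.55], [-1.08, 4.22], [0.17, 2.65], [-2.57, 2.57]. Speed limits (rad/s): [2.79, 2.79, 3.14, 3.14, 3.14, 3.14].

## Interface

Orientations are given as [roll, pitch, yaw] about the fixed x, y, z axes, in that order (R = Rz(yaw) Ry(pitch) Rx(roll)).
In Python, from bench import robot gives the robot as it stands. The module is installed in compiled form; this text tells all that it offers.
- The arm moves only by the shell command python3 -m inch 'ROWS'. ROWS is JSON, a list of rows, each an object with "linear": the shift along the world's x, y, z scaled (see below), a list of three; "twist": the turn about the world's z scaled (see below); "gripper": the opening, from 0 (shut) to 1 (fully open). In form: [{"linear": [x, y, z], "twist": twist, "gripper": gripper}, ...]. A call has 1 to 10 rows; each row is the pose to reach, as a shift and turn from the pose commanded when the call began; what a row does not reach only later rows make up. The controller multiplies each number of a shift by 0.1 m and each number of a turn by 60 degrees. A row lasts 1/12 s, in which the tool goes at most 41.7 mm and 7.16 degrees, less where a joint would pass 70% of its speed; a pose out of reach is approached as far as the arm can. A call with a number of a shift or a turn outside -1 to 1 is refused whole. A call with a gripper value outside its range is refused whole. The fingers move at their own pace and stop on an object; the grip force is fixed at half the most. Time passes only in rows, so rows that repeat a pose let the fingers close. It gives the time, the measured TCP pose, the force and the opening at its end, in the units of the state.
- robot.get_obs(): the state, without advancing time (a new reading comes with each control period).
- robot.snapshot(name): name is "scene" or "top" or "wrist"; returns a dict with "image" (384x512x3 uint8, red, green, blue), "depth" (384x512 float32, m along the optical axis (not along the pixel's ray), 0 where there is no reading), "mtx" (3x3 intrinsics, pixels), "k1" (the pictures are not rectified: a ray, as slopes to the right and down, at radius r is drawn at 1 + k1 r^2 times it, then the intrinsics apply), "rvec" (rotation vector, rad) and "tvec" (3), from world to camera coordinates, as OpenCV has them; the wrist camera has in their place "hand_eye" (4x4, takes a point from camera to tool coordinates, whose origin is the TCP and whose axes are the flange's). Camera axes: x right, y down, z forward; pixel columns grow to the right and rows downward; lengths in m; the calibration is good to about 2 mm. A picture is of the moment at which its call begins: read the wrist's pose just before it.
- robot.close_job(): hands the job in, once; it reports no verdict.
The state is a dict: "time": time; "joint_positions": joint angles; "qvel": joint speeds; "joint_torque": joint torques, N m; "tool_pos": TCP position; "ee_rot": TCP orientation; "wrist_force": force on the tool from outside, world axes, zero at the start; "wrist_torque": the same for the moment, N m; "width": finger opening in m.
Only numpy, scipy, OpenCV 4.12 (cv2) and the standard library are available. Lean on these libraries where they do the work, as an engineer would, in place of code of your own. Each camera call takes 0.05 s, during which the arm holds its last target.

## Working session

There is one attempt and no reset: what is moved stays moved. The work goes in short steps, Python scripts to look and compute and a shell command to move; the robot and the scene stay as the last step left them, time stands still between calls to the robot, and variables do not carry over. Pictures are saved under pics/ and viewed, and the job is handed in when it is done.

```bash
mkdir -p pics
cat > h.py <<'E'
import numpy as np, cv2
from scipy.spatial.transform import Rotation as Ro
from bench import robot
def snap(n,f=None):
    o=robot.get_obs(); s=robot.snapshot(n); s['obs']=o
    if 'hand_eye' in s:
        T=np.eye(4);T[:3,:3]=Ro.from_euler('xyz',o['ee_rot']).as_matrix();T[:3,3]=o['tool_pos']
        s['c2w']=T@np.array(s['hand_eye'])
    else:
        R=cv2.Rodrigues(np.array(s['rvec'],float))[0];T=np.eye(4);T[:3,:3]=R.T;T[:3,3]=-R.T@np.array(s['tvec'],float).ravel();s['c2w']=T
    if f: cv2.imwrite('pics/'+f,s['image'][:,:,::-1])
    return s
def dirs(s,uv):
    uv=np.array(uv,float).reshape(-1,2);M=np.array(s['mtx'])
    d=(uv-[M[0,2],M[1,2]])/[M[0,0],M[1,1]]; x=d.copy()
    for _ in range(20): x=d/(1+s['k1']*(x**2).sum(1,keepdims=True))
    return np.c_[x,np.ones(len(x))]
def plane(s,uv,z):
    d=dirs(s,uv)@s['c2w'][:3,:3].T;c=s['c2w'][:3,3]
    return c+d*((z-c[2])/d[:,2])[:,None]
def dep(s,uv):
    uv=np.array(uv).reshape(-1,2).astype(int);z=s['depth'][uv[:,1],uv[:,0]]
    return (dirs(s,uv)*z[:,None])@s['c2w'][:3,:3].T+s['c2w'][:3,3]
def cloud(s):
    h,w=s['depth'].shape;vv,uu=np.mgrid[:h,:w]
    P=dep(s,np.c_[uu.ravel(),vv.ravel()]).reshape(h,w,3);P[s['depth']<=0]=np.nan;return P
E
python3 - <<'E'
from h import *
print(robot.get_obs())
for n in ['scene','top','wrist']:
    s=snap(n,n+'0.png');print(n,s['c2w'].round(3).tolist(),np.array(s['mtx'])[0],s['k1'])
E
```

```text
{'time': 0.0, 'joint_positions': array([ 1.08191420e+00,  8.79520150e-02,  1.37225041e+00, -2.32573117e-06,
        1.68360033e+00, -1.03115595e-01]), 'qvel': array([-1.57058198e-04, -8.43913319e-04,  6.53107713e-04,  2.04235955e-05,
        2.50775282e-04,  1.35234792e-03]), 'joint_torque': array([ 4.80621547e-04, -3.40184426e+01, -3.02425611e+01,  7.18945591e-02,
        3.30391957e-02, -1.81986970e-04]), 'tool_pos': array([0.20672347, 0.50912863, 0.22630772]), 'ee_rot': array([-3.13939405e+00, -2.25193098e-04,  2.75582561e+00]), 'wrist_force': array([-0.26656038, -0.31283957,  0.27828606]), 'wrist_torque': array([ 0.04667251, -0.0197462 ,  0.0257819 ]), 'width': 0.09417185945475542}
scene [[-0.858, 0.309, -0.41, 0.949], [0.513, 0.543, -0.665, 0.699], [0.017, -0.781, -0.624, 0.808], [0.0, 0.0, 0.0, 1.0]] [354.99323877   0.         259.69510271] -0.030546515481376976
top [[0.008, -0.999, 0.033, 0.48], [-1.0, -0.009, -0.005, 0.026], [0.005, -0.033, -0.999, 1.336], [0.0, 0.0, 0.0, 1.0]] [473.96360328   0.         256.21093518] 0.013041914340547469
wrist [[0.376, 0.89, 0.259, 0.131], [0.927, -0.36, -0.108, 0.542], [-0.003, 0.281, -0.96, 0.384], [0.0, 0.0, 0.0, 1.0]] [288.90570357   0.         250.11111355] -0.032205911880310294
```

View pics/scene0.png

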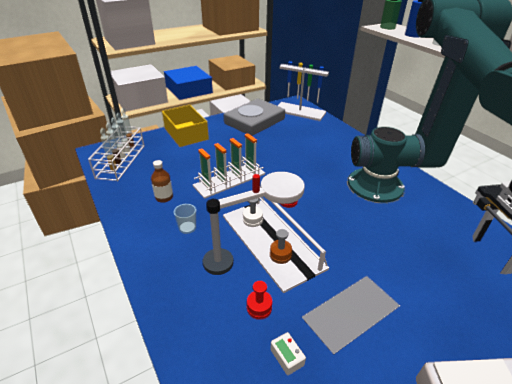

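View pics/top0.png

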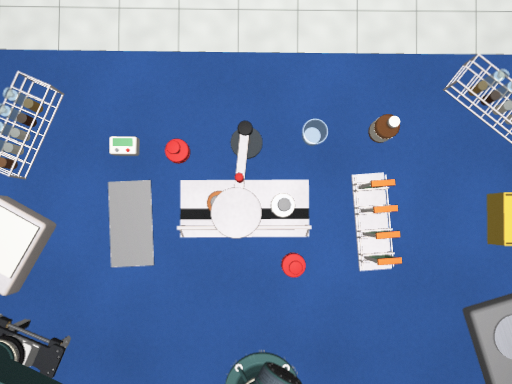

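View pics/wrist0.png

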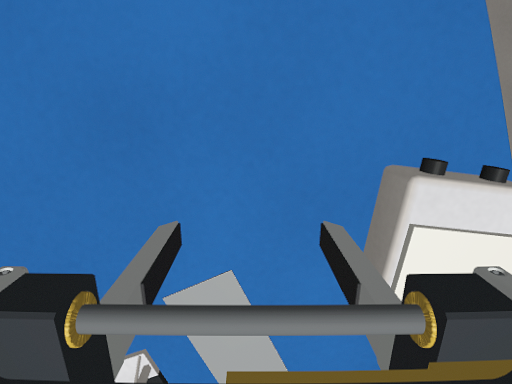

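The scene view shows 4 orange-barred plates in the stand, lamp head over the rack, and an amber jar (281,248) and a white jar (253,214) on the rack. In the top view the post is at (245,129), pin (239,178), head (236,212), white jar (284,205), amber jar partly hidden at (213,200), mat (131,224), stand (374,222). The red jar shapes at (177,151) and (293,265) are look-alikes. Next I measure.

```bash
cat > m.py <<'E'
from h import *
def blobs(s,mask,amin=15):
    n,l,st,c=cv2.connectedComponentsWithStats(mask.astype(np.uint8))
    return [(l==i,c[i],st[i]) for i in range(1,n) if st[i][4]>=amin]
def hsv(s): return cv2.cvtColor(s['image'],cv2.COLOR_RGB2HSV)
E
python3 - <<'E'
from m import *
for n in ['top','scene']:
    s=snap(n);H=hsv(s);P=cloud(s);h,S,V=H[...,0],H[...,1],H[...,2]
    for name,m in [('orange',(h>5)&(h<16)&(S>150)&(V>120)),('red',((h<4)|(h>176))&(S>170)&(V>100)),('grey',(S<30)&(V>110)&(V<185)),('white',(S<25)&(V>195)),('black',(V<45))]:
        for b,c,st in blobs(s,m,25):
            p=P[b];p=p[~np.isnan(p[:,0])]
            if len(p) and (abs(np.median(p,0))<[.9,.55,.4]).all(): print(n,name,c.round(1),st[2:5],'med',np.median(p,0).round(3),'lo',np.percentile(p,3,0).round(3),'hi',np.percentile(p,97,0).round(3))
E
```

```text
top orange [385.4 127.2] [ 21  22 206] med [ 0.711 -0.311  0.105] lo [ 0.696 -0.343  0.095] hi [ 0.744 -0.298  0.119]
top orange [382.4 183. ] [ 24   7 133] med [ 0.565 -0.294  0.157] lo [ 0.558 -0.322  0.152] hi [ 0.573 -0.267  0.162]
top orange [385.3 208.7] [ 25   8 120] med [ 0.501 -0.301  0.157] lo [ 0.496 -0.328  0.153] hi [ 0.508 -0.273  0.162]
top orange [387.4 234.4] [ 24   8 140] med [ 0.439 -0.306  0.157] lo [ 0.431 -0.334  0.152] hi [ 0.444 -0.279  0.161]
top orange [388.9 260.5] [ 25   8 144] med [ 0.373 -0.309  0.158] lo [ 0.367 -0.337  0.153] hi [ 0.38  -0.282  0.162]
top red [175.3 149.9] [ 24  24 271] med [0.656 0.242 0.038] lo [0.63  0.211 0.024] hi [0.689 0.269 0.096]
top red [238.8 177.3] [ 8  8 48] med [0.567 0.06  0.281] lo [0.559 0.053 0.269] hi [0.574 0.068 0.284]
top red [293.9 267.1] [ 23  23 238] med [ 0.343 -0.083  0.038] lo [ 0.318 -0.11   0.03 ] hi [ 0.377 -0.054  0.097]
top grey [375.3 134. ] [ 18  21 108] med [ 0.704 -0.301  0.046] lo [ 0.691 -0.328  0.026] hi [ 0.74  -0.293  0.071]
top grey [132.3 149.4] [27 18 67] med [0.656 0.351 0.03 ] lo [0.648 0.
[... 6390 characters left out ...]
 [0.205 0.423 0.336] hi [0.233 0.509 0.347]
scene black [212.8 206.1] [ 13  15 157] med [0.692 0.059 0.23 ] lo [0.677 0.039 0.212] hi [0.706 0.067 0.234]
scene black [484.4 204.3] [21 12 87] med [0.214 0.448 0.318] lo [0.189 0.434 0.31 ] hi [0.221 0.464 0.327]
scene black [269.1 229.8] [ 17  20 125] med [0.49  0.015 0.011] lo [ 0.479 -0.029  0.008] hi [0.501 0.059 0.013]
scene black [483.  229.8] [ 17  21 109] med [0.191 0.465 0.245] lo [0.184 0.462 0.212] hi [0.198 0.468 0.275]
scene black [301.9 266. ] [ 24  29 218] med [0.486 0.191 0.011] lo [0.475 0.138 0.007] hi [0.497 0.232 0.013]
scene black [219.5 270.5] [28 11 66] med [0.701 0.089 0.012] lo [0.663 0.065 0.006] hi [0.73  0.095 0.018]
```

Run:
```python
from h import *
i=cv2.imread('pics/top0.png')
cv2.imwrite('pics/topc.png',cv2.resize(i[100:290,90:290],None,fx=4,fy=3.1,interpolation=cv2.INTER_CUBIC)[:600])
cv2.imwrite('pics/topd.png',cv2.resize(i[100:290,260:420],None,fx=3.15,fy=3.15,interpolation=cv2.INTER_CUBIC)[:600])
```

```text
(no output)
```

Depth in the two fixed views agrees within 3–5 mm, and the heights match the text: pin top .281, bars .158, jar caps .104.

The plan:
- Swing the lamp towards +y, clear of the stand.
- Move the jars to the mat.
- Place the plates, working from far +y to −y.

I go to the pin first.

```bash
python3 -m inch '[{"linear":[0.3,-0.3,0.5],"twist":0.1,"gripper":1},{"linear":[0.6,-0.6,1],"twist":0.2,"gripper":1},{"linear":[0.8,-0.8,1],"twist":0.29,"gripper":1},{"linear":[1,-1,1],"twist":0.29,"gripper":1},{"linear":[1,-1,1],"twist":0.29,"gripper":1}]'
python3 -m inch '[{"linear":[0.3,-0.3,0],"twist":0,"gripper":1},{"linear":[0.6,-0.6,0],"twist":0,"gripper":1},{"linear":[0.9,-1,0],"twist":0,"gripper":1},{"linear":[0.9,-1,0],"twist":0,"gripper":1}]'
python3 -m inch '[{"linear":[0.3,-0.3,0],"twist":0,"gripper":1},{"linear":[0.6,-0.6,0],"twist":0,"gripper":1},{"linear":[0.9,-1,0],"twist":0,"gripper":1},{"linear":[0.9,-1,0],"twist":0,"gripper":1}]'
```

```text
time: 0.67
tool_pos: [0.3103, 0.4072, 0.331]
ee_rot: [3.138, 0.005, 3.055]
wrist_force: [-0.6, 1.0, 0.5]
width: 0.0938
time: 1.0
tool_pos: [0.3996, 0.3058, 0.3265]
ee_rot: [-3.139, 0.0, 3.053]
wrist_force: [-0.3, 0.1, 0.2]
width: 0.0941
time: 1.33
tool_pos: [0.4894, 0.206, 0.326]
ee_rot: [-3.139, -0.001, 3.054]
wrist_force: [0.5, -0.9, -0.7]
width: 0.0939
```

```bash
python3 -m inch '[{"linear":[0.1,-0.4,0],"twist":0,"gripper":1},{"linear":[0.1,-0.7,0],"twist":0,"gripper":1},{"linear":[0.1,-0.7,0],"twist":0,"gripper":1},{"linear":[0.1,-0.7,0],"twist":0,"gripper":1},{"linear":[0.1,-0.7,0],"twist":0,"gripper":1}]'
python3 - <<'E'
from m import *
s=snap('wrist','w1.png');H=hsv(s);P=cloud(s);h,S,V=H[...,0],H[...,1],H[...,2]
for b,c,st in blobs(s,((h<4)|(h>176))&(S>170)&(V>90),40):
    p=P[b];p=p[~np.isnan(p[:,0])];t=p[p[:,2]>np.percentile(p[:,2],90)-.006]
    print(c.round(0),st,'top',t.mean(0).round(4),plane(s,c,.281).round(3))
E
```

```text
time: 1.75
tool_pos: [0.4966, 0.1408, 0.3274]
ee_rot: [3.14, -0.001, 3.06]
wrist_force: [-0.7, -1.0, 0.9]
width: 0.0941
[87. 74.] [  53   52   67   47 1930] top [ 0.3487 -0.0803  0.0941] [[0.384 0.043 0.281]]
[305. 233.] [295 228  26  20  85] top [0.6294 0.2297 0.0274] [[0.511 0.184 0.281]]
[313. 256.] [296 234  38  45 807] top [0.6519 0.2368 0.1064] [[0.531 0.19  0.281]]
[162. 301.] [152 296  22   9 148] top [0.5631 0.0636 0.2807] [[0.563 0.064 0.281]]
```

View pics/w1.png

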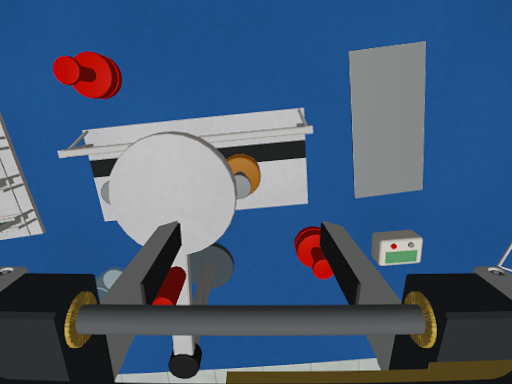

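The wrist view shows the red pin at (170,287), just left of the jaw centre line. It measures (.567,.062), in agreement with the top view.

```bash
python3 -m inch '[{"linear":[0.35,-0.4,0],"twist":0,"gripper":1},{"linear":[0.71,-0.79,0],"twist":0,"gripper":1},{"linear":[0.71,-0.79,0],"twist":0,"gripper":1},{"linear":[0.71,-0.79,-0.3],"twist":0,"gripper":1},{"linear":[0.71,-0.79,-0.64],"twist":0,"gripper":1},{"linear":[0.71,-0.79,-0.64],"twist":0,"gripper":1},{"linear":[0.71,-0.79,-0.64],"twist":0,"gripper":1}]'
python3 -m inch '[{"linear":[0,0,0],"twist":0,"gripper":0},{"linear":[0,0,0],"twist":0,"gripper":0},{"linear":[0,0,0],"twist":0,"gripper":0},{"linear":[0,0,0],"twist":0,"gripper":0},{"linear":[0,0,0],"twist":0,"gripper":0},{"linear":[0,0,0],"twist":0,"gripper":0}]'
```

```text
time: 2.38
tool_pos: [0.5665, 0.0621, 0.2606]
ee_rot: [-3.141, -0.007, 3.061]
wrist_force: [-0.0, -0.3, 0.7]
width: 0.0939
time: 2.88
tool_pos: [0.5683, 0.0606, 0.2645]
ee_rot: [3.141, 0.002, 3.06]
wrist_force: [0.1, -0.2, 0.2]
width: 0.0575
```

```bash
python3 -m inch '[{"linear":[0,0,0],"twist":0,"gripper":0},{"linear":[0,0,0],"twist":0,"gripper":0},{"linear":[0,0,0],"twist":0,"gripper":0},{"linear":[0,0,0],"twist":0,"gripper":0},{"linear":[0,0,0],"twist":0,"gripper":0},{"linear":[0,0,0],"twist":0,"gripper":0},{"linear":[0,0,0],"twist":0,"gripper":0},{"linear":[0,0,0],"twist":0,"gripper":0}]'
python3 - <<'E'
import numpy as np
# post centre, arc
c=np.array([.688,.052]);p=np.array([.568,.0615]);r=p-c;print(np.hypot(*r),np.arctan2(r[1],r[0]))
for d in range(0,90,10):
    a=np.radians(-d);R=np.array([[np.cos(a),-np.sin(a)],[np.sin(a),np.cos(a)]]);print(d,((c+R@r-p)*10).round(3),round(-d/60,3))
E
```

```text
time: 3.55
tool_pos: [0.568, 0.0607, 0.2634]
ee_rot: [3.141, -0.0, 3.06]
wrist_force: [-0.2, 0.2, 0.2]
width: 0.0196
0.12037545430859233 3.0625907564593904
0 [0. 0.] 0.0
10 [0.035 0.207] -0.167
20 [0.105 0.405] -0.333
30 [0.208 0.587] -0.5
40 [0.342 0.749] -0.667
50 [0.501 0.885] -0.833
60 [0.682 0.992] -1.0
70 [0.879 1.065] -1.167
80 [1.085 1.103] -1.333
```

```bash
python3 -m inch '[{"linear":[0.01,0.1,0],"twist":-0.083,"gripper":0},{"linear":[0.035,0.207,0],"twist":-0.167,"gripper":0},{"linear":[0.065,0.31,0],"twist":-0.25,"gripper":0},{"linear":[0.105,0.405,0],"twist":-0.333,"gripper":0},{"linear":[0.155,0.5,0],"twist":-0.417,"gripper":0},{"linear":[0.208,0.587,0],"twist":-0.5,"gripper":0},{"linear":[0.272,0.67,0],"twist":-0.583,"gripper":0},{"linear":[0.342,0.749,0],"twist":-0.667,"gripper":0},{"linear":[0.342,0.749,0],"twist":-0.667,"gripper":0},{"linear":[0.342,0.749,0],"twist":-0.667,"gripper":0}]'
```

```text
time: 4.38
tool_pos: [0.6033, 0.1354, 0.2634]
ee_rot: [3.14, 0.002, 2.363]
wrist_force: [4.2, -1.0, -0.4]
width: 0.0194
```

```bash
python3 -m inch '[{"linear":[0.08,0.07,0],"twist":-0.083,"gripper":0},{"linear":[0.16,0.137,0],"twist":-0.167,"gripper":0},{"linear":[0.245,0.193,0],"twist":-0.25,"gripper":0},{"linear":[0.34,0.243,0],"twist":-0.333,"gripper":0},{"linear":[0.44,0.283,0],"twist":-0.417,"gripper":0},{"linear":[0.537,0.316,0],"twist":-0.5,"gripper":0},{"linear":[0.64,0.34,0],"twist":-0.583,"gripper":0},{"linear":[0.743,0.354,0],"twist":-0.667,"gripper":0},{"linear":[0.743,0.354,0],"twist":-0.667,"gripper":0},{"linear":[0.743,0.354,0],"twist":-0.667,"gripper":0}]'
python3 - <<'E'
from m import *
s=snap('top','t2.png')
E
```

```text
time: 5.22
tool_pos: [0.6767, 0.1695, 0.2633]
ee_rot: [3.141, 0.002, 1.664]
wrist_force: [1.3, -3.6, -0.4]
width: 0.0196
```

View pics/t2.png

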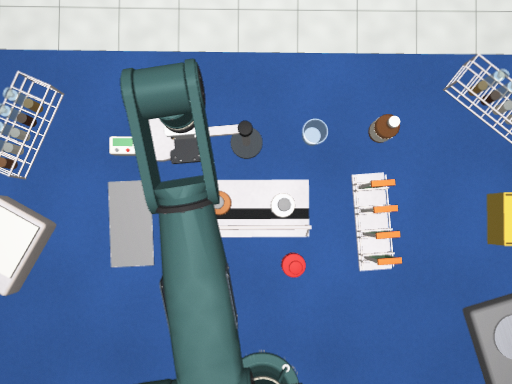

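The lamp arm now points to the left (+y), clear of the rack. The amber jar shows at (218,203) and the white jar at (284,205). I release and rise.

```bash
python3 -m inch '[{"linear":[0,0,0],"twist":0,"gripper":0.6},{"linear":[0,0,0],"twist":0,"gripper":0.6},{"linear":[0,0,0],"twist":0,"gripper":0.6},{"linear":[0,0,0.2],"twist":0,"gripper":0.6},{"linear":[0,0,0.5],"twist":0,"gripper":0.7},{"linear":[0,0,0.8],"twist":0,"gripper":0.7},{"linear":[0,0,0.8],"twist":0,"gripper":0.7}]'
python3 -m inch '[{"linear":[-0.3,0,0],"twist":0,"gripper":1},{"linear":[-0.7,0,0],"twist":0,"gripper":1},{"linear":[-1,-0.2,0],"twist":0,"gripper":1},{"linear":[-1,-0.4,0],"twist":0,"gripper":1},{"linear":[-1,-0.4,0],"twist":0,"gripper":1}]'
python3 -m inch '[{"linear":[-0.3,0,0],"twist":-0.09,"gripper":1},{"linear":[-0.7,0,0],"twist":-0.09,"gripper":1},{"linear":[-1,0,0],"twist":-0.09,"gripper":1},{"linear":[-1,0,0],"twist":-0.09,"gripper":1},{"linear":[-1,0,0],"twist":-0.09,"gripper":1}]'
python3 - <<'E'
from m import *
s=snap('wrist','w2.png')
E
```

```text
time: 5.85
tool_pos: [0.6768, 0.1718, 0.3518]
ee_rot: [3.129, -0.002, 1.664]
wrist_force: [-0.9, 0.2, 2.5]
width: 0.0625
time: 6.27
tool_pos: [0.5743, 0.1291, 0.3441]
ee_rot: [3.141, 0.001, 1.662]
wrist_force: [0.8, 0.1, 0.0]
width: 0.0931
time: 6.68
tool_pos: [0.4758, 0.1317, 0.3443]
ee_rot: [3.139, -0.001, 1.57]
wrist_force: [0.3, 0.4, 0.5]
width: 0.0941
```

View pics/w2.png

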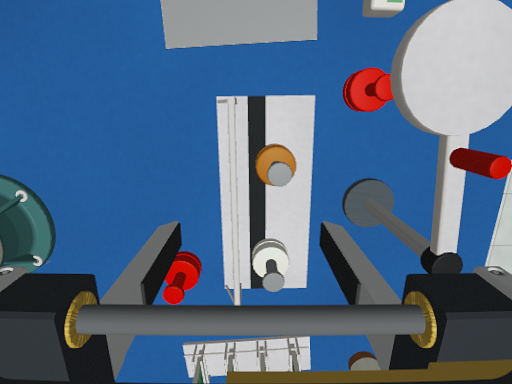

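The wrist view shows the amber jar at (276,165) and the white jar at (270,260), both with grey stoppers. The red ones at (182,275) and (367,90) are look-alikes. Next I measure the jars, rack, mat and lamp in the wrist and scene views.

```bash
cat > m2.py <<'E'
from m import *
def circ(P,box,z0,z1):
    q=P.reshape(-1,3);q=q[~np.isnan(q[:,0])]
    k=(q[:,0]>box[0])&(q[:,0]<box[1])&(q[:,1]>box[2])&(q[:,1]<box[3])&(q[:,2]>z0)&(q[:,2]<z1)
    q=q[k].astype(np.float32)
    if len(q)<6: return None
    (c,r)=cv2.minEnclosingCircle(q[:,:2]);return np.round([*c,r,*q.mean(0)],4),len(q)
E
python3 - <<'E'
from m2 import *
for n in ['wrist','top','scene']:
    s=snap(n);P=cloud(s);H=hsv(s)
    print(n,'amber cap',circ(P,(.46,.57,.08,.18),.1,.112),'white cap',circ(P,(.46,.57,-.11,0),.1,.112))
    print('  bodies',circ(P,(.46,.57,.06,.19),.042,.052),circ(P,(.46,.57,-.13,.02),.042,.052))
    print('  head',circ(P,(.55,.8,.15,.36),.222,.236),'pivotcap',circ(P,(.66,.73,.02,.08),.225,.24))
    m=(H[...,2]<50)
    q=P[m];q=q[~np.isnan(q[:,0])];q=q[(abs(q[:,0]-.487)<.03)&(abs(q[:,1]-.05)<.22)&(abs(q[:,2]-.01)<.007)]
    if len(q): 
        f=np.polyfit(q[:,1],q[:,0],1);print('  strip',q.min(0).round(3),q.max(0).round(3),f.round(4),'x at .05',np.polyval(f,.05).round(4),len(q))
    q=P.reshape(-1,3);q=q[(abs(q[:,0]-.45)<.03)&(abs(q[:,1]-.05)<.16)&(abs(q[:,2]-.088)<.006)]
    if len(q): f=np.polyfit(q[:,1],q[:,0],1);print('  rail',f.round(4),np.polyval(f,.05).round(4),q[:,2].max().round(4),len(q))
    m=(H[...,1]<30)&(H[...,2]>110)&(H[...,2]<190);q=P[m];q=q[(abs(q[:,2])<.008)&(q[:,1]>.28)&(q[:,1]<.46)&(q[:,0]>.32)&(q[:,0]<.6)]
    if len(q)>100: print('  mat',cv2.minAreaRect(q[:,:2].astype(np.float32)),q[:,2].mean())
E
```

```text
Traceback (most recent call last):
  File "m2.py", line 7, in circ
    (c,r)=cv2.minEnclosingCircle(q[:,:2]);return np.round([*c,r,*q.mean(0)],4),len(q)
          ~~~~~~~~~~~~~~~~~~~~~~^^^^^^^^^
cv2.error: OpenCV(4.12.0) /io/opencv/modules/imgproc/src/shapedescr.cpp:201: error: (-215:Assertion failed) count >= 0 && (depth == CV_32F || depth == CV_32S) in function 'minEnclosingCircle'
```

```bash
sed -i 's/minEnclosingCircle(q\[:,:2\])/minEnclosingCircle(np.ascontiguousarray(q[:,:2]))/' m2.py
cat > meas.py <<'E'
from m2 import *
import sys
for n in sys.argv[1:] or ['wrist','top','scene']:
    s=snap(n);P=cloud(s);H=hsv(s)
    print(n,'amber cap',circ(P,(.46,.57,.08,.18),.1,.112),'white cap',circ(P,(.46,.57,-.11,0),.1,.112))
    print('  bodies',circ(P,(.46,.57,.06,.19),.042,.052),circ(P,(.46,.57,-.13,.02),.042,.052))
    print('  head',circ(P,(.55,.8,.15,.36),.222,.236),'pivotcap',circ(P,(.66,.73,.02,.08),.225,.24))
    m=(H[...,2]<50)
    q=P[m];q=q[~np.isnan(q[:,0])];q=q[(abs(q[:,0]-.487)<.03)&(abs(q[:,1]-.05)<.22)&(abs(q[:,2]-.01)<.007)]
    if len(q): 
        f=np.polyfit(q[:,1],q[:,0],1);print('  strip',q.min(0).round(3),q.max(0).round(3),f.round(4),'x at .05',np.polyval(f,.05).round(4),len(q))
    q=P.reshape(-1,3);q=q[(abs(q[:,0]-.45)<.03)&(abs(q[:,1]-.05)<.16)&(abs(q[:,2]-.088)<.006)]
    if len(q): f=np.polyfit(q[:,1],q[:,0],1);print('  rail',f.round(4),np.polyval(f,.05).round(4),q[:,2].max().round(4),len(q))
    m=(H[...,1]<30)&(H[...,2]>110)&(H[...,2]<190);q=P[m];q=q[(abs(q[:,2])<.008)&(q[:,1]>.28)&(q[:,1]<.46)&(q[:,0]>.32)&(q[:,0]<.6)]
    if len(q)>100: print('  mat',cv2.minAreaRect(np.ascontiguousarray(q[:,:2].astype(np.float32))),q[:,2].mean())
E
python3 meas.py
```

```text
wrist amber cap (array([0.5185, 0.1247, 0.0177, 0.5182, 0.1254, 0.104 ]), 481) white cap (array([ 0.513 , -0.0497,  0.018 ,  0.513 , -0.0487,  0.104 ]), 349)
  bodies (array([0.5187, 0.1247, 0.0329, 0.5147, 0.1331, 0.0459]), 781) (array([ 0.5133, -0.0497,  0.0329,  0.5127, -0.0431,  0.0461]), 727)
  head (array([0.6672, 0.2279, 0.08  , 0.6615, 0.2457, 0.2308]), 14142) pivotcap (array([0.6874, 0.0599, 0.0232, 0.6851, 0.0604, 0.2308]), 888)
  strip [ 0.474 -0.124  0.007] [0.501 0.233 0.014] [-0.0034  0.487 ] x at .05 0.4868 2148
  rail [-0.013   0.4534] 0.4528 0.0923 1267
  mat ((0.46058738231658936, 0.342173308134079), (0.24155770242214203, 0.06722336262464523), 0.5187506079673767) 0.002127686408677183
top amber cap (array([0.5189, 0.108 , 0.0081, 0.521 , 0.1077, 0.1048]), 10) white cap (array([ 0.5125, -0.0521,  0.0176,  0.5125, -0.0522,  0.1039]), 133)
  bodies (array([0.5195, 0.1106, 0.0293, 0.521 , 0.1027, 0.0463]), 124) (array([ 0.5123, -0.0522,  0.0326,  0.5112, -0.0501,  0.0461]), 270)
  head (array([0.6691, 0.2281, 0.0785, 0.6677, 0.2434, 0.2306]), 2105) pivotcap (array([0.684
[... 321 characters left out ...]
 amber cap (array([0.5183, 0.1228, 0.0184, 0.52  , 0.124 , 0.1045]), 96) white cap (array([ 0.5144, -0.052 ,  0.0187,  0.515 , -0.0508,  0.1042]), 72)
  bodies (array([0.5049, 0.1304, 0.0291, 0.5007, 0.1341, 0.0466]), 70) (array([ 0.5154, -0.0514,  0.0332,  0.5174, -0.0459,  0.0467]), 184)
  head (array([0.6756, 0.2297, 0.0802, 0.6735, 0.2506, 0.2311]), 1952) pivotcap (array([0.6883, 0.0551, 0.0249, 0.6901, 0.0572, 0.2316]), 152)
  strip [ 0.472 -0.036  0.004] [0.5   0.234 0.015] [-0.0069  0.4879] x at .05 0.4875 311
  rail [-0.0151  0.4552] 0.4545 0.0936 252
  mat ((0.45899713039398193, 0.37148216366767883), (0.24268081784248352, 0.1199093759059906), 3.2624874114990234) 0.002728836510506034
```

Estimates agree across views:

| Item | Position (x, y) |
|---|---|
| Amber jar | (.5185, .124) |
| White jar | (.513, −.050) |
| Strip middle | (.487, .0545) |
| Mat | (.459, .372) |

I grip the amber jar first, by the shank under its cap.

```bash
python3 -m inch '[{"linear":[0.42,-0.07,-0.3],"twist":0,"gripper":0.65},{"linear":[0.42,-0.07,-0.7],"twist":0,"gripper":0.65},{"linear":[0.42,-0.07,-1],"twist":0,"gripper":0.65},{"linear":[0.42,-0.07,-1],"twist":0,"gripper":0.65}]'
python3 -m inch '[{"linear":[0,0,-0.3],"twist":0,"gripper":0.65},{"linear":[0,0,-0.6],"twist":0,"gripper":0.65},{"linear":[0,0,-0.8],"twist":0,"gripper":0.65},{"linear":[0,0,-0.8],"twist":0,"gripper":0.65},{"linear":[0,0,-0.8],"twist":0,"gripper":0.65}]'
python3 - <<'E'
from m import *
s=snap('wrist','w3.png'); print(s['obs']['tool_pos'])
E
```

```text
time: 7.27
tool_pos: [0.5143, 0.1229, 0.2315]
ee_rot: [-3.12, 0.003, 1.567]
wrist_force: [-1.0, -0.8, -2.3]
width: 0.0707
time: 7.68
tool_pos: [0.5191, 0.124, 0.1645]
ee_rot: [3.142, -0.0, 1.568]
wrist_force: [-0.3, -0.0, 0.3]
width: 0.0607
[0.51914008 0.12401097 0.16448707]
```

View pics/w3.png

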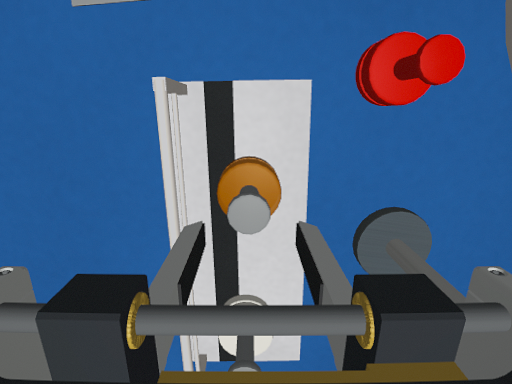

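The amber jar's cap at (249,215) is centred between the jaws. Down and close.

```bash
python3 -m inch '[{"linear":[0,0,-0.3],"twist":0,"gripper":0.65},{"linear":[0,0,-0.6],"twist":0,"gripper":0.65},{"linear":[0,0,-0.8],"twist":0,"gripper":0.65},{"linear":[0,0,-0.91],"twist":0,"gripper":0.65},{"linear":[0,0,-0.91],"twist":0,"gripper":0.65},{"linear":[0,0,-0.91],"twist":0,"gripper":0.3},{"linear":[0,0,-0.91],"twist":0,"gripper":0},{"linear":[0,0,-0.91],"twist":0,"gripper":0},{"linear":[0,0,-0.91],"twist":0,"gripper":0},{"linear":[0,0,-0.91],"twist":0,"gripper":0}]'
python3 -m inch '[{"linear":[0,0,0],"twist":0,"gripper":0},{"linear":[0,0,0],"twist":0,"gripper":0},{"linear":[0,0,0],"twist":0,"gripper":0},{"linear":[0,0,0],"twist":0,"gripper":0},{"linear":[0,0,0],"twist":0,"gripper":0}]'
```

```text
time: 8.57
tool_pos: [0.5193, 0.124, 0.0742]
ee_rot: [3.139, -0.0, 1.568]
wrist_force: [-1.2, -0.7, 4.3]
width: 0.0348
time: 8.98
tool_pos: [0.5193, 0.124, 0.0742]
ee_rot: [3.139, -0.0, 1.568]
wrist_force: [-1.4, -0.6, 6.6]
width: 0.0352
```

Width 35 mm means the flat fingers caught the cap first. I regrip with the pads centred on the cap, at TCP z≈.102.

```bash
python3 -m inch '[{"linear":[0,0,0],"twist":0,"gripper":0.65},{"linear":[0,0,0],"twist":0,"gripper":0.65},{"linear":[0,0,0],"twist":0,"gripper":0.65},{"linear":[0,0,0.27],"twist":0,"gripper":0.65},{"linear":[0,0,0.27],"twist":0,"gripper":0.65},{"linear":[0,0,0.27],"twist":0,"gripper":0.3},{"linear":[0,0,0.27],"twist":0,"gripper":0.1},{"linear":[0,0,0.27],"twist":0,"gripper":0},{"linear":[0,0,0.27],"twist":0,"gripper":0},{"linear":[0,0,0.27],"twist":0,"gripper":0}]'
python3 -m inch '[{"linear":[0,0,0],"twist":0,"gripper":0},{"linear":[0,0,0],"twist":0,"gripper":0},{"linear":[0,0,0],"twist":0,"gripper":0},{"linear":[0,0,0],"twist":0,"gripper":0},{"linear":[0,0,0],"twist":0,"gripper":0},{"linear":[0,0,0.1],"twist":0,"gripper":0},{"linear":[0,0,0.2],"twist":0,"gripper":0},{"linear":[0,0,0.2],"twist":0,"gripper":0}]'
```

```text
time: 9.82
tool_pos: [0.5178, 0.1238, 0.0983]
ee_rot: [-3.14, 0.0, 1.568]
wrist_force: [0.5, 0.0, -1.3]
width: 0.035
time: 10.48
tool_pos: [0.5203, 0.1242, 0.1229]
ee_rot: [3.136, -0.001, 1.568]
wrist_force: [0.9, 0.8, 0.0]
width: 0.0353
```

```bash
python3 -m inch '[{"linear":[0,0.2,0],"twist":0,"gripper":0},{"linear":[0,0.45,0],"twist":0,"gripper":0},{"linear":[0,0.7,0],"twist":0,"gripper":0},{"linear":[0,0.9,0],"twist":0,"gripper":0},{"linear":[0,1,0],"twist":0,"gripper":0},{"linear":[0,1,0],"twist":0,"gripper":0}]'
python3 -m inch '[{"linear":[0,0.2,0],"twist":0,"gripper":0},{"linear":[0,0.45,0],"twist":0,"gripper":0},{"linear":[0,0.7,0],"twist":0,"gripper":0},{"linear":[0,0.9,0],"twist":0,"gripper":0},{"linear":[0,1,0],"twist":0,"gripper":0},{"linear":[0,1,0],"twist":0,"gripper":0}]'
python3 -m inch '[{"linear":[-0.2,0.1,0],"twist":0,"gripper":0},{"linear":[-0.45,0.2,0],"twist":0,"gripper":0},{"linear":[-0.7,0.3,0],"twist":0,"gripper":0},{"linear":[-0.9,0.4,0],"twist":0,"gripper":0},{"linear":[-1,0.48,0],"twist":0,"gripper":0},{"linear":[-1,0.48,0],"twist":0,"gripper":0},{"linear":[-1,0.48,0],"twist":0,"gripper":0}]'
python3 - <<'E'
from m import *
s=snap('wrist','w4.png');s=snap('scene','s4.png')
E
```

```text
time: 10.98
tool_pos: [0.5186, 0.2257, 0.12]
ee_rot: [3.141, -0.001, 1.571]
wrist_force: [-0.1, -0.8, -1.9]
width: 0.0352
time: 11.48
tool_pos: [0.5186, 0.3247, 0.1195]
ee_rot: [3.141, -0.0, 1.57]
wrist_force: [-1.1, -0.2, -1.4]
width: 0.0351
time: 12.07
tool_pos: [0.4192, 0.3712, 0.1198]
ee_rot: [3.14, 0.001, 1.568]
wrist_force: [0.6, 0.0, -1.7]
width: 0.0353
```

View pics/s4.png

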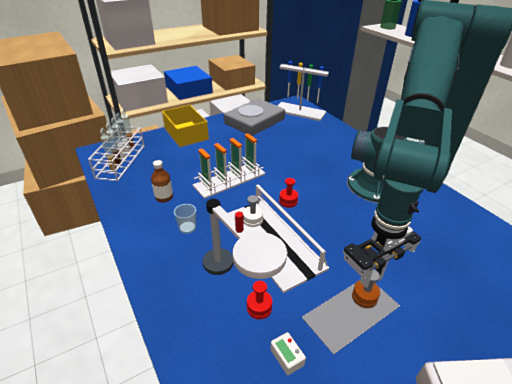

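View pics/w4.png

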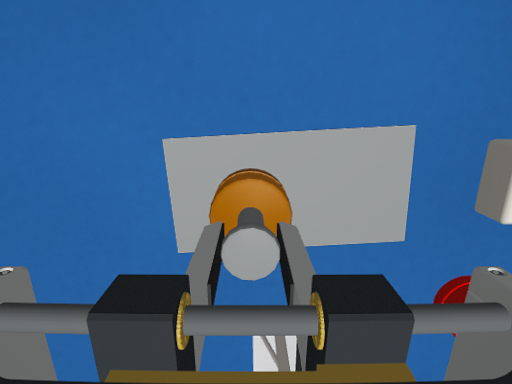

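The jar hangs upright over the mat at (250,215). Lowering it.

```bash
python3 -m inch '[{"linear":[0,0,-0.1],"twist":0,"gripper":0},{"linear":[0,0,-0.18],"twist":0,"gripper":0},{"linear":[0,0,-0.23],"twist":0,"gripper":0},{"linear":[0,0,-0.26],"twist":0,"gripper":0},{"linear":[0,0,-0.26],"twist":0,"gripper":0},{"linear":[0,0,-0.26],"twist":0,"gripper":0}]'
```

```text
time: 12.67
tool_pos: [0.4184, 0.3717, 0.093]
ee_rot: [-3.141, 0.001, 1.568]
wrist_force: [-0.8, -0.2, -1.6]
width: 0.035
```

```bash
python3 -m inch '[{"linear":[0,0,-0.02],"twist":0,"gripper":0},{"linear":[0,0,-0.03],"twist":0,"gripper":0},{"linear":[0,0,-0.03],"twist":0,"gripper":0}]'
python3 -m inch '[{"linear":[0,0,0],"twist":0,"gripper":0.65},{"linear":[0,0,0],"twist":0,"gripper":0.65},{"linear":[0,0,0],"twist":0,"gripper":0.65},{"linear":[0,0,0],"twist":0,"gripper":0.65},{"linear":[0,0,0.3],"twist":0,"gripper":0.65},{"linear":[0,0,0.6],"twist":0,"gripper":0.65},{"linear":[0,0,1],"twist":0,"gripper":0.65},{"linear":[0,0,1],"twist":0,"gripper":0.65}]'
python3 - <<'E'
from m2 import *
for n in ['wrist','scene']:
    s=snap(n,'x5%s.png'%n);P=cloud(s);print(circ(P,(.35,.57,.32,.43),.091,.101),circ(P,(.46,.57,-.13,.02),.1,.111))
E
```

```text
time: 12.92
tool_pos: [0.4185, 0.3719, 0.0906]
ee_rot: [3.141, -0.0, 1.568]
wrist_force: [-0.1, -0.2, -2.6]
width: 0.0351
time: 13.58
tool_pos: [0.4217, 0.3743, 0.2002]
ee_rot: [3.128, -0.01, 1.568]
wrist_force: [-0.7, 0.3, 0.9]
width: 0.0613
(array([0.4191, 0.3727, 0.0181, 0.4193, 0.3739, 0.096 ]), 1032) None
(array([0.4198, 0.3722, 0.018 , 0.4206, 0.373 , 0.0957]), 144) (array([ 0.5141, -0.0519,  0.0182,  0.5154, -0.0507,  0.1043]), 73)
```

```bash
python3 -m inch '[{"linear":[0.1,-0.3,0],"twist":0,"gripper":0.65},{"linear":[0.2,-0.6,0],"twist":0,"gripper":0.65},{"linear":[0.2,-1,0],"twist":0,"gripper":0.65},{"linear":[0.2,-1,0],"twist":0,"gripper":0.65}]'
python3 -m inch '[{"linear":[0.1,-0.3,0],"twist":0,"gripper":0.65},{"linear":[0.2,-0.6,0],"twist":0,"gripper":0.65},{"linear":[0.2,-1,0],"twist":0,"gripper":0.65},{"linear":[0.2,-1,0],"twist":0,"gripper":0.65}]'
python3 -m inch '[{"linear":[0.1,-0.3,0],"twist":0,"gripper":0.65},{"linear":[0.2,-0.6,0],"twist":0,"gripper":0.65},{"linear":[0.2,-1,0],"twist":0,"gripper":0.65},{"linear":[0.2,-1,0],"twist":0,"gripper":0.65}]'
python3 -m inch '[{"linear":[0.1,-0.3,0],"twist":0,"gripper":0.65},{"linear":[0.2,-0.6,0],"twist":0,"gripper":0.65},{"linear":[0.34,-1,0],"twist":0,"gripper":0.65},{"linear":[0.34,-1,0],"twist":0,"gripper":0.65},{"linear":[0.34,-1,0],"twist":0,"gripper":0.65}]'
python3 - <<'E'
from m2 import *
for n in ['wrist','scene','top']:
    s=snap(n,'x6%s.png'%n);P=cloud(s);print(n,circ(P,(.35,.57,.32,.43),.091,.101),circ(P,(.46,.57,-.13,.05),.1,.111))
E
```

```text
time: 14.02
tool_pos: [0.4379, 0.2663, 0.1881]
ee_rot: [-3.138, 0.006, 1.563]
wrist_force: [-0.4, -0.2, 0.1]
width: 0.061
time: 14.35
tool_pos: [0.4582, 0.1667, 0.1887]
ee_rot: [-3.139, 0.004, 1.562]
wrist_force: [-0.4, -0.2, 0.8]
width: 0.0613
time: 14.68
tool_pos: [0.4783, 0.0671, 0.1889]
ee_rot: [-3.139, 0.003, 1.562]
wrist_force: [-0.1, 0.3, -0.9]
width: 0.0612
time: 15.1
tool_pos: [0.5124, -0.0285, 0.1889]
ee_rot: [-3.139, -0.001, 1.565]
wrist_force: [0.3, 0.3, -0.5]
width: 0.0613
wrist None (array([ 0.5128, -0.0501,  0.0182,  0.5133, -0.0489,  0.104 ]), 1107)
scene (array([0.4191, 0.3717, 0.0182, 0.4204, 0.3729, 0.0958]), 144) (array([ 0.5148, -0.0509,  0.0189,  0.5147, -0.0509,  0.1043]), 71)
top (array([0.4186, 0.3697, 0.0179, 0.4184, 0.3691, 0.0959]), 142) None
```

View pics/x6wrist.png

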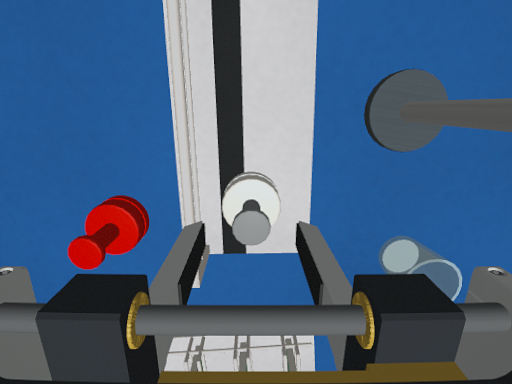

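The white jar, the right one, is at (251,205). The red one at (115,225) is the look-alike and is left alone. Target is (.513, −.050), TCP z .101.

```bash
python3 -m inch '[{"linear":[0.01,-0.22,0],"twist":0,"gripper":0.65},{"linear":[0.01,-0.22,-0.2],"twist":0,"gripper":0.65},{"linear":[0.01,-0.22,-0.5],"twist":0,"gripper":0.65},{"linear":[0.01,-0.22,-0.75],"twist":0,"gripper":0.65},{"linear":[0.01,-0.22,-0.88],"twist":0,"gripper":0.65},{"linear":[0.01,-0.22,-0.88],"twist":0,"gripper":0.65},{"linear":[0.01,-0.22,-0.88],"twist":0,"gripper":0.65},{"linear":[0.01,-0.22,-0.88],"twist":0,"gripper":0}]'
python3 -m inch '[{"linear":[0,0,0],"twist":0,"gripper":0},{"linear":[0,0,0],"twist":0,"gripper":0},{"linear":[0,0,0],"twist":0,"gripper":0},{"linear":[0,0,0],"twist":0,"gripper":0},{"linear":[0,0,0],"twist":0,"gripper":0},{"linear":[0,0,0],"twist":0,"gripper":0},{"linear":[0,0,0],"twist":0,"gripper":0},{"linear":[0,0,0.1],"twist":0,"gripper":0},{"linear":[0,0,0.2],"twist":0,"gripper":0},{"linear":[0,0,0.2],"twist":0,"gripper":0}]'
```

```text
time: 15.92
tool_pos: [0.5142, -0.0492, 0.1039]
ee_rot: [3.139, 0.0, 1.57]
wrist_force: [0.1, -0.0, -0.5]
width: 0.0571
time: 16.75
tool_pos: [0.5146, -0.0504, 0.1245]
ee_rot: [3.138, 0.001, 1.568]
wrist_force: [0.3, -0.4, -2.4]
width: 0.0351
```

```bash
python3 -m inch '[{"linear":[-0.1,0.2,0],"twist":0,"gripper":0},{"linear":[-0.13,0.45,0],"twist":0,"gripper":0},{"linear":[-0.13,0.7,0],"twist":0,"gripper":0},{"linear":[-0.13,0.9,0],"twist":0,"gripper":0},{"linear":[-0.13,1,0],"twist":0,"gripper":0},{"linear":[-0.13,1,0],"twist":0,"gripper":0}]'
python3 -m inch '[{"linear":[0,0.3,0],"twist":0,"gripper":0},{"linear":[0,0.6,0],"twist":0,"gripper":0},{"linear":[0,0.8,0],"twist":0,"gripper":0},{"linear":[0,1,0],"twist":0,"gripper":0},{"linear":[0,1,0],"twist":0,"gripper":0}]'
python3 -m inch '[{"linear":[0,0.3,0],"twist":0,"gripper":0},{"linear":[0,0.6,0],"twist":0,"gripper":0},{"linear":[0,0.8,0],"twist":0,"gripper":0},{"linear":[0,1,0],"twist":0,"gripper":0},{"linear":[0,1,0],"twist":0,"gripper":0}]'
python3 -m inch '[{"linear":[0,0.3,0],"twist":0,"gripper":0},{"linear":[0,0.6,0],"twist":0,"gripper":0},{"linear":[0.05,0.8,0],"twist":0,"gripper":0},{"linear":[0.1,1,0],"twist":0,"gripper":0},{"linear":[0.1,1,0],"twist":0,"gripper":0}]'
python3 - <<'E'
from m2 import *
s=snap('wrist','w7.png');P=cloud(s);print(s['obs']['tool_pos'],circ(P,(.35,.45,.32,.43),.091,.101))
E
```

```text
time: 17.25
tool_pos: [0.5003, 0.0516, 0.1223]
ee_rot: [-3.141, -0.001, 1.571]
wrist_force: [0.7, -0.9, -2.8]
width: 0.0349
time: 17.67
tool_pos: [0.5006, 0.152, 0.1223]
ee_rot: [3.142, -0.002, 1.571]
wrist_force: [-0.9, 0.0, -2.4]
width: 0.035
time: 18.08
tool_pos: [0.5008, 0.2516, 0.1222]
ee_rot: [3.141, -0.001, 1.57]
wrist_force: [-0.1, 0.6, -2.2]
width: 0.0348
time: 18.5
tool_pos: [0.5118, 0.3512, 0.122]
ee_rot: [3.141, -0.001, 1.57]
wrist_force: [0.2, 0.1, -2.5]
width: 0.0351
[0.51176596 0.35121523 0.12202281] (array([0.419 , 0.3729, 0.018 , 0.4202, 0.3738, 0.0958]), 2085)
```

View pics/w7.png

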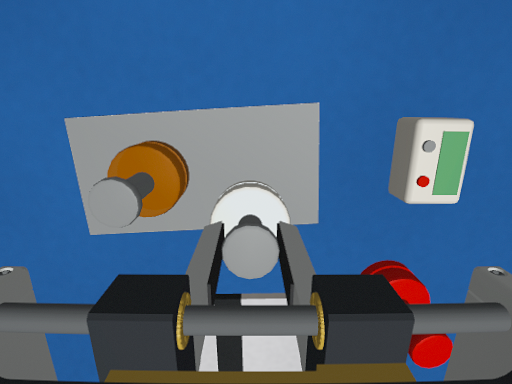

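The white jar hangs upright at (250,215), with the amber jar standing at (140,185). I move 20 mm further and set it down.

```bash
python3 -m inch '[{"linear":[0,0.1,0],"twist":0,"gripper":0},{"linear":[0,0.21,0],"twist":0,"gripper":0},{"linear":[0,0.21,0],"twist":0,"gripper":0},{"linear":[0,0.21,-0.1],"twist":0,"gripper":0},{"linear":[0,0.21,-0.2],"twist":0,"gripper":0},{"linear":[0,0.21,-0.26],"twist":0,"gripper":0},{"linear":[0,0.21,-0.285],"twist":0,"gripper":0},{"linear":[0,0.21,-0.29],"twist":0,"gripper":0},{"linear":[0,0.21,-0.29],"twist":0,"gripper":0}]'
python3 -m inch '[{"linear":[0,0,0],"twist":0,"gripper":0.65},{"linear":[0,0,0],"twist":0,"gripper":0.65},{"linear":[0,0,0],"twist":0,"gripper":0.65},{"linear":[0,0,0],"twist":0,"gripper":0.65},{"linear":[0,0,0.3],"twist":0,"gripper":0.65},{"linear":[0,0,0.6],"twist":0,"gripper":0.65},{"linear":[0,0,1],"twist":0,"gripper":0.65},{"linear":[0,0,1],"twist":0,"gripper":0.65}]'
python3 -m inch '[{"linear":[0,0,0.3],"twist":0,"gripper":1},{"linear":[0,0,0.6],"twist":0,"gripper":1},{"linear":[0,-0.2,1],"twist":0,"gripper":1},{"linear":[0,-0.4,1],"twist":0,"gripper":1},{"linear":[0,-0.8,1],"twist":0,"gripper":1},{"linear":[0,-1,1],"twist":0,"gripper":1}]'
python3 - <<'E'
from m2 import *
for n in ['wrist','scene']:
    s=snap(n,'x8%s.png'%n);P=cloud(s);print(n,circ(P,(.35,.465,.32,.43),.091,.101),circ(P,(.466,.57,.32,.43),.091,.101))
E
```

```text
time: 19.3
tool_pos: [0.5112, 0.3703, 0.0981]
ee_rot: [3.138, -0.001, 1.568]
wrist_force: [-3.9, -4.0, 15.0]
width: 0.0353
time: 19.97
tool_pos: [0.5135, 0.3727, 0.2026]
ee_rot: [3.129, -0.008, 1.568]
wrist_force: [0.0, 0.1, 1.8]
width: 0.0608
time: 20.47
tool_pos: [0.5109, 0.2685, 0.2944]
ee_rot: [3.139, 0.001, 1.567]
wrist_force: [0.1, 0.4, 0.6]
width: 0.0933
wrist (array([0.4191, 0.3722, 0.0181, 0.4196, 0.3722, 0.0959]), 772) (array([0.5111, 0.3552, 0.0177, 0.5111, 0.3555, 0.0959]), 701)
scene (array([0.4188, 0.3708, 0.0192, 0.4203, 0.3726, 0.0956]), 143) (array([0.5107, 0.3529, 0.0189, 0.5126, 0.3553, 0.0959]), 152)
```

Both jars stand upright on the mat: amber at (.419,.372), white at (.511,.355). The white one sits 17 mm off my aim but well inside the limits. Next the stand.

```bash
python3 -m inch '[{"linear":[-0.1,-0.4,0.2],"twist":0,"gripper":1},{"linear":[-0.2,-0.8,0.3],"twist":0,"gripper":1},{"linear":[-0.2,-1,0.4],"twist":0,"gripper":1},{"linear":[-0.2,-1,0.4],"twist":0,"gripper":1}]'
python3 -m inch '[{"linear":[-0.1,-0.4,0],"twist":0,"gripper":1},{"linear":[-0.2,-0.8,0],"twist":0,"gripper":1},{"linear":[-0.2,-1,0],"twist":0,"gripper":1},{"linear":[-0.2,-1,0],"twist":0,"gripper":1}]'
python3 -m inch '[{"linear":[0,-0.4,0],"twist":0,"gripper":1},{"linear":[0,-0.8,0],"twist":0,"gripper":1},{"linear":[0,-1,0],"twist":0,"gripper":1},{"linear":[0,-1,0],"twist":0,"gripper":1}]'
python3 -m inch '[{"linear":[0,-0.4,0],"twist":0,"gripper":1},{"linear":[0,-0.8,0],"twist":0,"gripper":1},{"linear":[0,-1,0],"twist":0,"gripper":1},{"linear":[0,-1,0],"twist":0,"gripper":1}]'
python3 -m inch '[{"linear":[0,-0.4,0],"twist":0,"gripper":1},{"linear":[0,-0.8,0],"twist":0,"gripper":1},{"linear":[0,-1,0],"twist":0,"gripper":1},{"linear":[0,-1,0],"twist":0,"gripper":1}]'
cat > bars.py <<'E'
from m2 import *
import sys
def bars(n,f=None):
    s=snap(n,f);P=cloud(s);H=hsv(s);h,S,V=H[...,0],H[...,1],H[...,2];out=[]
    for b,c,st in blobs(s,(h>4)&(h<17)&(S>140)&(V>90),25):
        p=P[b];p=p[~np.isnan(p[:,0])]
        if len(p)<10: continue
        zt=np.percentile(p[:,2],90)
        if zt<.12 or zt>.35: continue
        t=p[p[:,2]>zt-.005].astype(np.float32)
        (cx,cy),(w,hh),a=cv2.minAreaRect(np.ascontiguousarray(t[:,:2]))
        q=t[:,:2]-t[:,:2].mean(0);_,_,vt=np.linalg.svd(q,full_matrices=False);d=vt[0]*np.sign(vt[0,1])
        print(n,'px',c.round(0),'bar',np.round([cx,cy,zt],4),'size',np.round(sorted([w,hh]),3),'yaw',np.degrees(np.arctan2(-d[0],d[1])).round(1),len(t))
for n in sys.argv[1:]: bars(n,'b_%s_%.0f.png'%(n,robot.get_obs()['time']*100))
E
python3 bars.py wrist top scene; ls pics|grep b_
```

```text
time: 20.9
tool_pos: [0.4911, 0.1684, 0.3364]
ee_rot: [3.136, 0.0, 1.564]
wrist_force: [-0.2, 0.8, 0.8]
width: 0.0939
time: 21.23
tool_pos: [0.4706, 0.0691, 0.3328]
ee_rot: [-3.141, 0.001, 1.565]
wrist_force: [-0.1, -0.1, -0.2]
width: 0.0938
time: 21.57
tool_pos: [0.4713, -0.0306, 0.3322]
ee_rot: [-3.14, -0.0, 1.565]
wrist_force: [0.4, 0.0, -0.1]
width: 0.0937
time: 21.9
tool_pos: [0.4715, -0.1304, 0.332]
ee_rot: [-3.14, -0.001, 1.566]
wrist_force: [0.0, 0.7, -0.6]
width: 0.0938
time: 22.23
tool_pos: [0.4716, -0.2301, 0.3317]
ee_rot: [-3.14, -0.001, 1.566]
wrist_force: [-0.3, 0.1, 0.5]
width: 0.0942
wrist px [323. 212.] bar [ 0.5472 -0.2466  0.1579] size [0.021 0.073] yaw 27.2 42
wrist px [273. 212.] bar [ 0.5    -0.2708  0.1574] size [0.002 0.014] yaw -85.7 24
wrist px [223. 217.] bar [ 0.4372 -0.2768  0.1576] size [0.005 0.015] yaw 86.5 28
wrist px [171. 220.] bar [ 0.3965 -0.253   0.1576] size [0.01  0.084] yaw -39.1 25
wrist px [230. 236.] bar [ 0.4458 -0.3019  0.158 ] size [0.001 0.037] yaw 4.8 35
wrist px [182. 253.] bar [ 0.4    -0.2851  0.1579] size [0.009 0.11 ] yaw -22.9 20
scene px [252.  24.] bar [-0.3443 -1.5562  0.2523] size [0.025 0.057] yaw -88.6 17
scene px [44. 91.] bar [ 0.9792 -1.3385  0.2172] size [0.027 0.345] yaw -87.2 534
scene px [250. 137.] bar [ 0.3745 -0.3108  0.16  ] size [0.017 0.059] yaw 3.8 43
scene px [235. 143.] bar [ 0.4399 -0.3078  0.1599] size [0.016 0.06 ] yaw 3.1 42
scene px [220. 148.] bar [ 0.5042 -0.3     0.16  ] size [0.014 0.057] yaw 4.7 44
scene px [204. 154.] bar [ 0.5696 -0.2943  0.1603] size [0.013 0.057] yaw 4.7 43
b_scene_2233.png
b_top_2228.png
b_wrist_2223.png
```

The fixed views place the bars at (.567,−.294), (.503,−.300), (.440,−.307) and (.374,−.310), yaw about 4°, tops at .158. That gives 4 plates at the expected 65 mm pitch. I start with the plate at x=.567, jaws half open to miss its neighbours.

```bash
python3 -m inch '[{"linear":[0.3,-0.2,0],"twist":0.03,"gripper":0.5},{"linear":[0.6,-0.4,-0.3],"twist":0.067,"gripper":0.5},{"linear":[0.95,-0.64,-0.6],"twist":0.067,"gripper":0.5},{"linear":[0.95,-0.64,-1],"twist":0.067,"gripper":0.5},{"linear":[0.95,-0.64,-1],"twist":0.067,"gripper":0.5},{"linear":[0.95,-0.64,-1],"twist":0.067,"gripper":0.5}]'
python3 - <<'E'
from m2 import *
s=snap('wrist','w9.png');print(s['obs']['tool_pos'],s['obs']['width'])
E
```

```text
time: 22.88
tool_pos: [0.5647, -0.29, 0.2284]
ee_rot: [-3.134, -0.007, 1.641]
wrist_force: [-0.1, 0.2, 0.5]
width: 0.0576
[ 0.56470237 -0.29000858  0.22838819] 0.0575993272902895
```

View pics/w9.png

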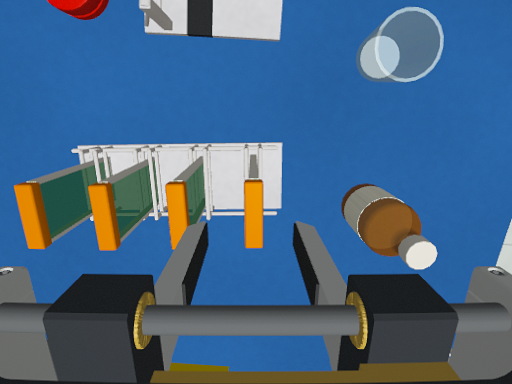

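The bar of the first plate at (254,215) sits centred between the jaws, and the neighbouring bars are at (178,215), (103,215) and (33,215).

```bash
python3 bars.py wrist
```

```text
wrist px [184. 200.] bar [ 0.5089 -0.2905  0.1572] size [0.014 0.047] yaw 13.7 139
wrist px [250. 179.] bar [ 0.5638 -0.2648  0.1572] size [0.005 0.015] yaw -74.2 40
wrist px [ 41. 210.] bar [ 0.3806 -0.3074  0.1567] size [0.016 0.06 ] yaw 6.9 341
wrist px [112. 209.] bar [ 0.445  -0.3033  0.1569] size [0.014 0.06 ] yaw 9.2 274
wrist px [261. 212.] bar [ 0.5749 -0.2928  0.1584] size [0.    0.055] yaw 4.6 62
```

```bash
python3 -m inch '[{"linear":[0.01,-0.01,-0.3],"twist":0,"gripper":0.5},{"linear":[0.01,-0.01,-0.55],"twist":0,"gripper":0.5},{"linear":[0.01,-0.01,-0.79],"twist":0,"gripper":0.5},{"linear":[0.01,-0.01,-0.79],"twist":0,"gripper":0.5},{"linear":[0.01,-0.01,-0.79],"twist":0,"gripper":0.5},{"linear":[0.01,-0.01,-0.79],"twist":0,"gripper":0}]'
python3 -m inch '[{"linear":[0,0,0],"twist":0,"gripper":0},{"linear":[0,0,0],"twist":0,"gripper":0},{"linear":[0,0,0],"twist":0,"gripper":0},{"linear":[0,0,0],"twist":0,"gripper":0},{"linear":[0,0,0],"twist":0,"gripper":0},{"linear":[0,0,0],"twist":0,"gripper":0},{"linear":[0,0,0],"twist":0,"gripper":0}]'
```

```text
time: 23.48
tool_pos: [0.5677, -0.2945, 0.159]
ee_rot: [3.136, 0.004, 1.639]
wrist_force: [0.4, 0.5, 0.5]
width: 0.0434
time: 24.07
tool_pos: [0.5669, -0.2944, 0.1555]
ee_rot: [3.14, 0.001, 1.638]
wrist_force: [0.7, 0.5, 4.0]
width: 0.0155
```

Plate gripped (15.5 mm). I lift it and carry it to the far +y slot at (.487, .172).

```bash
python3 -m inch '[{"linear":[0,0,0.15],"twist":0,"gripper":0},{"linear":[0,0,0.3],"twist":0,"gripper":0},{"linear":[0,0,0.45],"twist":0,"gripper":0},{"linear":[0,0,0.6],"twist":0,"gripper":0},{"linear":[0,0,0.65],"twist":0,"gripper":0},{"linear":[0,0,0.65],"twist":0,"gripper":0}]'
python3 -m inch '[{"linear":[-0.2,0.2,0],"twist":-0.02,"gripper":0},{"linear":[-0.4,0.5,0],"twist":-0.05,"gripper":0},{"linear":[-0.6,0.8,0],"twist":-0.05,"gripper":0},{"linear":[-0.8,1,0],"twist":-0.05,"gripper":0},{"linear":[-0.8,1,0],"twist":-0.05,"gripper":0}]'
python3 -m inch '[{"linear":[0,0.3,0],"twist":0,"gripper":0},{"linear":[0,0.6,0],"twist":0,"gripper":0},{"linear":[0,0.85,0],"twist":0,"gripper":0},{"linear":[0,1,0],"twist":0,"gripper":0},{"linear":[0,1,0],"twist":0,"gripper":0}]'
python3 -m inch '[{"linear":[0,0.3,0],"twist":0,"gripper":0},{"linear":[0,0.6,0],"twist":0,"gripper":0},{"linear":[0,0.85,0],"twist":0,"gripper":0},{"linear":[0,1,0],"twist":0,"gripper":0},{"linear":[0,1,0],"twist":0,"gripper":0}]'
python3 -m inch '[{"linear":[0,0.3,0],"twist":0,"gripper":0},{"linear":[0,0.6,0],"twist":0,"gripper":0},{"linear":[0,0.85,0],"twist":0,"gripper":0},{"linear":[0,1,0],"twist":0,"gripper":0},{"linear":[0,1,0],"twist":0,"gripper":0}]'
```

```text
time: 24.57
tool_pos: [0.5669, -0.2944, 0.2206]
ee_rot: [3.14, 0.001, 1.638]
wrist_force: [0.1, -0.3, -0.9]
width: 0.0155
time: 24.98
tool_pos: [0.4827, -0.19, 0.2175]
ee_rot: [-3.137, -0.004, 1.589]
wrist_force: [0.4, 0.3, -2.0]
width: 0.0158
time: 25.4
tool_pos: [0.4862, -0.0916, 0.2182]
ee_rot: [-3.14, -0.002, 1.59]
wrist_force: [-0.1, -0.3, -1.6]
width: 0.0161
time: 25.82
tool_pos: [0.4864, 0.0076, 0.2184]
ee_rot: [-3.14, -0.001, 1.589]
wrist_force: [-0.5, 0.5, -2.7]
width: 0.0152
time: 26.23
tool_pos: [0.4867, 0.107, 0.2185]
ee_rot: [-3.14, -0.0, 1.588]
wrist_force: [-0.6, 0.2, -0.9]
width: 0.0157
```

```bash
python3 -m inch '[{"linear":[0,0.3,0],"twist":0,"gripper":0},{"linear":[0,0.5,0],"twist":0,"gripper":0},{"linear":[0,0.64,0],"twist":0,"gripper":0},{"linear":[0,0.64,0],"twist":0,"gripper":0},{"linear":[0,0.64,-0.2],"twist":0,"gripper":0},{"linear":[0,0.64,-0.4],"twist":0,"gripper":0},{"linear":[0,0.64,-0.55],"twist":0,"gripper":0},{"linear":[0,0.64,-0.55],"twist":0,"gripper":0},{"linear":[0,0.64,-0.55],"twist":0,"gripper":0}]'
python3 - <<'E'
from m2 import *
for n in ['wrist','scene']: s=snap(n,'p1%s.png'%n)
i=cv2.imread('pics/p1scene.png')[140:300,190:400];cv2.imwrite('pics/p1c.png',cv2.resize(i,None,fx=3.7,fy=3.7,interpolation=cv2.INTER_CUBIC))
E
```

```text
time: 26.98
tool_pos: [0.4863, 0.1679, 0.1634]
ee_rot: [-3.139, 0.002, 1.584]
wrist_force: [0.6, -0.0, -0.6]
width: 0.0156
```

View pics/p1wrist.png

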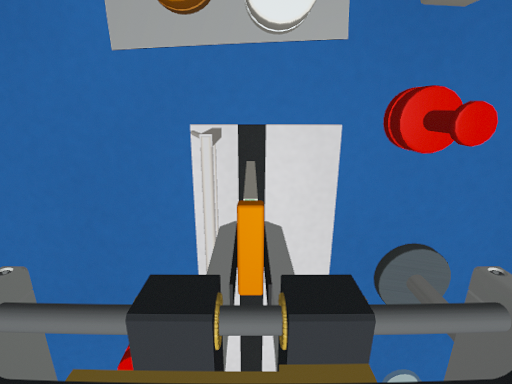

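View pics/p1c.png

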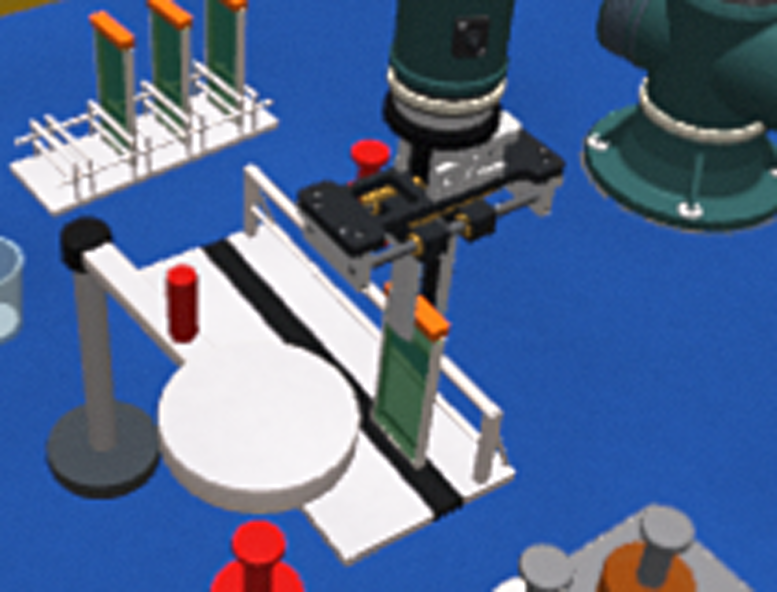

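The plate hangs upright over the black strip at (251,165), between rail and posts. I lower it to contact.

```bash
python3 -m inch '[{"linear":[0,0,-0.03],"twist":0,"gripper":0},{"linear":[0,0,-0.05],"twist":0,"gripper":0},{"linear":[0,0,-0.065],"twist":0,"gripper":0},{"linear":[0,0,-0.065],"twist":0,"gripper":0}]'
```

```text
time: 27.42
tool_pos: [0.4864, 0.1699, 0.158]
ee_rot: [3.141, 0.0, 1.586]
wrist_force: [0.2, -0.6, -1.6]
width: 0.0157
```

```bash
python3 -m inch '[{"linear":[0,0,-0.02],"twist":0,"gripper":0},{"linear":[0,0,-0.02],"twist":0,"gripper":0},{"linear":[0,0,-0.02],"twist":0,"gripper":0}]'
```

```text
time: 27.67
tool_pos: [0.487, 0.1699, 0.1577]
ee_rot: [3.139, -0.0, 1.586]
wrist_force: [-0.8, -2.2, 5.6]
width: 0.0162
```

Contact (5.6 N up). I open slightly and guide the lean towards −x.

```bash
python3 -m inch '[{"linear":[0,0,0],"twist":0,"gripper":0.33},{"linear":[0,0,0],"twist":0,"gripper":0.33},{"linear":[0,0,0],"twist":0,"gripper":0.33},{"linear":[-0.05,0,0],"twist":0,"gripper":0.33},{"linear":[-0.1,0,0],"twist":0,"gripper":0.33},{"linear":[-0.15,0,0],"twist":0,"gripper":0.33},{"linear":[-0.2,0,0],"twist":0,"gripper":0.33}]'
python3 -m inch '[{"linear":[-0.05,0,0],"twist":0,"gripper":0.33},{"linear":[-0.1,0,0],"twist":0,"gripper":0.33},{"linear":[-0.15,0,0],"twist":0,"gripper":0.33},{"linear":[-0.2,0,0],"twist":0,"gripper":0.33},{"linear":[-0.25,0,0],"twist":0,"gripper":0.33},{"linear":[-0.3,0,0],"twist":0,"gripper":0.33},{"linear":[-0.3,0,0],"twist":0,"gripper":0.33}]'
python3 - <<'E'
from m2 import *
for n in ['wrist','scene']: s=snap(n,'p1b%s.png'%n)
i=cv2.imread('pics/p1bscene.png')[140:300,190:400];cv2.imwrite('pics/p1bc.png',cv2.resize(i,None,fx=3.7,fy=3.7,interpolation=cv2.INTER_CUBIC))
E
```

```text
time: 28.25
tool_pos: [0.4657, 0.1699, 0.1558]
ee_rot: [-3.141, 0.0, 1.586]
wrist_force: [0.2, 0.4, 0.4]
width: 0.0309
time: 28.83
tool_pos: [0.4357, 0.17, 0.1561]
ee_rot: [3.142, -0.0, 1.586]
wrist_force: [-0.2, 0.5, 0.4]
width: 0.0311
```

View pics/p1bc.png

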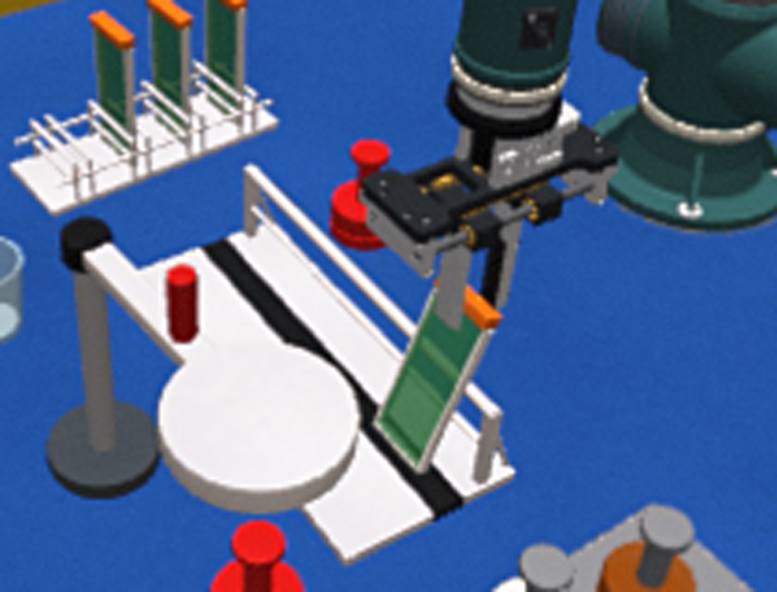

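View pics/p1bwrist.png

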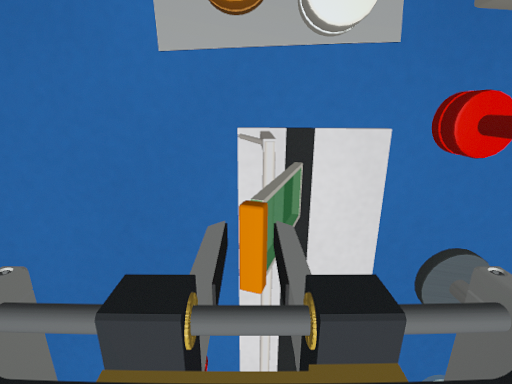

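The plate leans on the rail with its bar free between the fingers. I rise straight up and measure.

```bash
python3 -m inch '[{"linear":[0,0,0.05],"twist":0,"gripper":0.36},{"linear":[0,0,0.15],"twist":0,"gripper":0.36},{"linear":[0,0,0.3],"twist":0,"gripper":0.36},{"linear":[0,0,0.6],"twist":0,"gripper":0.5},{"linear":[0,0,0.8],"twist":0,"gripper":0.5},{"linear":[0,0,0.8],"twist":0,"gripper":0.5}]'
cat > lean.py <<'E'
from m2 import *
# leaning plates: green/glass+orange pixels in rack area; per cluster in y: bar position and plane tilt
for n in ['wrist','scene','top']:
    s=snap(n);P=cloud(s);q=P.reshape(-1,3);H=hsv(s).reshape(-1,3);im=s['image'].reshape(-1,3).astype(int)
    k=(H[:,0]>4)&(H[:,0]<17)&(H[:,1]>140)&(H[:,2]>90)&(abs(q[:,0]-.44)<.05)&(abs(q[:,1]-.055)<.2)&(q[:,2]>.12)&(q[:,2]<.18)
    o=q[k]
    if len(o)<8: continue
    o=o[np.argsort(o[:,1])];sp=np.where(np.diff(o[:,1])>.008)[0]+1
    for g in np.split(o,sp):
        if len(g)<8: continue
        print(n,'bar y %.3f..%.3f x %.3f..%.3f z %.3f..%.3f'%(*np.percentile(g[:,1],[1,99]),*np.percentile(g[:,0],[2,98]),*np.percentile(g[:,2],[2,98])),end=' ')
        yc=(g[0,1]+g[-1,1])/2
        b=(abs(q[:,1]-yc)<.02)&(q[:,2]>.03)&(q[:,2]<.12)&(q[:,0]>.42)&(q[:,0]<.52)&(H[:,0]>60)&(H[:,0]<95)&(H[:,1]>40)
        b=q[b]
        if len(b)>20:
            f=np.polyfit(b[:,2],b[:,0],1);print('tilt',np.degrees(np.arctan(-f[0])).round(1),'face x at z.01 %.3f'%np.polyval(f,.01),len(b))
        else: print()
E
python3 lean.py
```

```text
time: 29.43
tool_pos: [0.4391, 0.1705, 0.2423]
ee_rot: [3.131, -0.003, 1.586]
wrist_force: [0.1, -0.2, 0.9]
width: 0.0466
wrist bar y 0.139..0.198 x 0.429..0.445 z 0.148..0.155 tilt 20.1 face x at z.01 0.492 706
scene bar y 0.140..0.196 x 0.431..0.447 z 0.145..0.157 tilt 20.0 face x at z.01 0.492 327
top bar y 0.137..0.152 x 0.430..0.445 z 0.147..0.156 tilt 20.0 face x at z.01 0.491 95
```

Leaning at 20.0°, centre y .168, foot mid-strip. Next is the plate at (.503,−.300).

```bash
python3 -m inch '[{"linear":[0.1,-0.4,0],"twist":0,"gripper":0.5},{"linear":[0.2,-0.8,0],"twist":0,"gripper":0.5},{"linear":[0.3,-1,0],"twist":0.05,"gripper":0.5},{"linear":[0.3,-1,0],"twist":0.05,"gripper":0.5}]'
python3 -m inch '[{"linear":[0.1,-0.4,0],"twist":0,"gripper":0.5},{"linear":[0.2,-0.8,0],"twist":0,"gripper":0.5},{"linear":[0.3,-1,0],"twist":0,"gripper":0.5},{"linear":[0.3,-1,0],"twist":0,"gripper":0.5}]'
python3 -m inch '[{"linear":[0,-0.4,0],"twist":0,"gripper":0.5},{"linear":[0,-0.8,0],"twist":0,"gripper":0.5},{"linear":[0,-1,0],"twist":0,"gripper":0.5},{"linear":[0,-1,0],"twist":0,"gripper":0.5}]'
python3 -m inch '[{"linear":[0,-0.4,0],"twist":0,"gripper":0.5},{"linear":[0,-0.8,0],"twist":0,"gripper":0.5},{"linear":[0,-1,0],"twist":0,"gripper":0.5},{"linear":[0,-1,0],"twist":0,"gripper":0.5}]'
python3 -m inch '[{"linear":[0,-0.4,0],"twist":0,"gripper":0.5},{"linear":[0.05,-0.7,0],"twist":0,"gripper":0.5},{"linear":[0.05,-0.7,0],"twist":0,"gripper":0.5},{"linear":[0.05,-0.7,0],"twist":0,"gripper":0.5},{"linear":[0.05,-0.7,0],"twist":0,"gripper":0.5}]'
python3 - <<'E'
from m2 import *
for n in ['wrist','scene']: s=snap(n,'p2%s.png'%n)
E
python3 bars.py wrist scene
```

```text
time: 29.92
tool_pos: [0.4667, 0.0665, 0.2337]
ee_rot: [-3.138, 0.002, 1.635]
wrist_force: [-0.1, -0.5, -1.0]
width: 0.0471
time: 30.25
tool_pos: [0.4967, -0.0327, 0.2338]
ee_rot: [-3.138, 0.0, 1.633]
wrist_force: [0.0, 0.4, -0.9]
width: 0.047
time: 30.58
tool_pos: [0.4958, -0.1318, 0.2344]
ee_rot: [-3.139, -0.001, 1.634]
wrist_force: [0.0, 0.5, -0.2]
width: 0.0468
time: 30.92
tool_pos: [0.4962, -0.2312, 0.2344]
ee_rot: [-3.14, -0.001, 1.635]
wrist_force: [0.2, 0.4, 0.2]
width: 0.0471
time: 31.33
tool_pos: [0.5019, -0.2975, 0.2355]
ee_rot: [-3.141, -0.002, 1.64]
wrist_force: [0.1, 0.6, 0.6]
width: 0.0468
wrist px [112. 205.] bar [ 0.3805 -0.3077  0.157 ] size [0.012 0.06 ] yaw 7.5 262
wrist px [184. 202.] bar [ 0.4451 -0.3022  0.1574] size [0.014 0.058] yaw 10.6 154
wrist px [249. 177.] bar [ 0.4992 -0.2715  0.1572] size [0.005 0.015] yaw -76.7 39
scene px [45. 91.] bar [ 0.9778 -1.3397  0.217 ] size [0.032 0.348] yaw -87.2 530
scene px [250. 138.] bar [ 0.3742 -0.3112  0.1601] size [0.017 0.054] yaw 4.1 39
scene px [235. 143.] bar [ 0.4405 -0.3075  0.1607] size [0.015 0.055] yaw 4.4 38
scene px [220. 148.] bar [ 0.5047 -0.2993  0.1604] size [0.015 0.054] yaw 6.1 41
scene px [316. 221.] bar [0.4384 0.1672 0.1555] size [0.014 0.057] yaw 1.3 74
```

View pics/p2wrist.png

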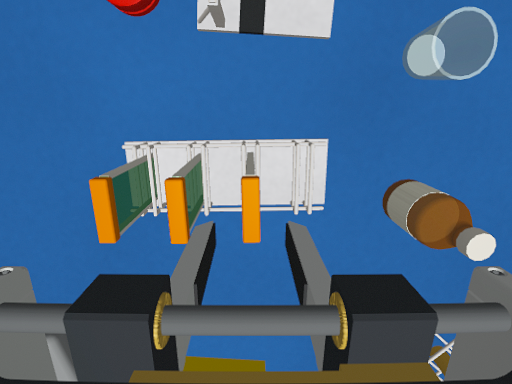

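The bar at (251,210) is centred in the jaws. Down, grip, lift.

```bash
python3 -m inch '[{"linear":[0.01,-0.02,-0.3],"twist":0,"gripper":0.5},{"linear":[0.01,-0.02,-0.55],"twist":0,"gripper":0.5},{"linear":[0.01,-0.02,-0.8],"twist":0,"gripper":0.5},{"linear":[0.01,-0.02,-0.8],"twist":0,"gripper":0.5},{"linear":[0.01,-0.02,-0.8],"twist":0,"gripper":0.5},{"linear":[0.01,-0.02,-0.8],"twist":0,"gripper":0},{"linear":[0.01,-0.02,-0.8],"twist":0,"gripper":0},{"linear":[0.01,-0.02,-0.8],"twist":0,"gripper":0}]'
python3 -m inch '[{"linear":[0,0,0],"twist":0,"gripper":0},{"linear":[0,0,0],"twist":0,"gripper":0},{"linear":[0,0,0],"twist":0,"gripper":0},{"linear":[0,0,0],"twist":0,"gripper":0},{"linear":[0,0,0],"twist":0,"gripper":0},{"linear":[0,0,0],"twist":0,"gripper":0}]'
python3 -m inch '[{"linear":[0,0,0.15],"twist":0,"gripper":0},{"linear":[0,0,0.3],"twist":0,"gripper":0},{"linear":[0,0,0.45],"twist":0,"gripper":0},{"linear":[0,0,0.6],"twist":0,"gripper":0},{"linear":[0,0,0.65],"twist":0,"gripper":0},{"linear":[0,0,0.65],"twist":0,"gripper":0}]'
```

```text
time: 32.2
tool_pos: [0.5035, -0.3027, 0.1585]
ee_rot: [3.138, 0.003, 1.638]
wrist_force: [-0.2, -0.3, 0.5]
width: 0.0308
time: 32.7
tool_pos: [0.5029, -0.3024, 0.1571]
ee_rot: [3.14, 0.001, 1.638]
wrist_force: [0.0, 0.6, 5.3]
width: 0.0158
time: 33.2
tool_pos: [0.5028, -0.3024, 0.2217]
ee_rot: [3.14, 0.001, 1.638]
wrist_force: [-0.6, 0.3, -2.2]
width: 0.0158
```

```bash
python3 -m inch '[{"linear":[-0.05,0.2,0],"twist":-0.02,"gripper":0},{"linear":[-0.1,0.5,0],"twist":-0.05,"gripper":0},{"linear":[-0.16,0.8,0],"twist":-0.05,"gripper":0},{"linear":[-0.16,1,0],"twist":-0.05,"gripper":0},{"linear":[-0.16,1,0],"twist":-0.05,"gripper":0}]'
python3 -m inch '[{"linear":[0,0.3,0],"twist":0,"gripper":0},{"linear":[0,0.6,0],"twist":0,"gripper":0},{"linear":[0,0.85,0],"twist":0,"gripper":0},{"linear":[0,1,0],"twist":0,"gripper":0},{"linear":[0,1,0],"twist":0,"gripper":0}]'
python3 -m inch '[{"linear":[0,0.3,0],"twist":0,"gripper":0},{"linear":[0,0.6,0],"twist":0,"gripper":0},{"linear":[0,0.85,0],"twist":0,"gripper":0},{"linear":[0,1,0],"twist":0,"gripper":0},{"linear":[0,1,0],"twist":0,"gripper":0}]'
python3 -m inch '[{"linear":[0,0.3,0],"twist":0,"gripper":0},{"linear":[0,0.6,0],"twist":0,"gripper":0},{"linear":[0,0.8,0],"twist":0,"gripper":0},{"linear":[0,0.89,0],"twist":0,"gripper":0},{"linear":[0,0.89,0],"twist":0,"gripper":0},{"linear":[0,0.89,-0.2],"twist":0,"gripper":0},{"linear":[0,0.89,-0.4],"twist":0,"gripper":0},{"linear":[0,0.89,-0.57],"twist":0,"gripper":0},{"linear":[0,0.89,-0.57],"twist":0,"gripper":0}]'
python3 - <<'E'
from m2 import *
for n in ['wrist','scene']: s=snap(n,'p2b%s.png'%n)
i=cv2.imread('pics/p2bscene.png')[140:300,190:400];w=cv2.imread('pics/p2bwrist.png');j=cv2.resize(i,(399,304));o=np.zeros((304,800,3),np.uint8);o[:,:399]=j;o[:300,400:]=cv2.resize(w,(400,300));cv2.imwrite('pics/p2bc.png',o)
E
```

```text
time: 33.62
tool_pos: [0.4856, -0.1983, 0.2193]
ee_rot: [-3.139, -0.004, 1.59]
wrist_force: [-0.7, 0.0, -1.7]
width: 0.0157
time: 34.03
tool_pos: [0.486, -0.0998, 0.2196]
ee_rot: [-3.14, -0.002, 1.589]
wrist_force: [0.6, 0.1, -1.4]
width: 0.0156
time: 34.45
tool_pos: [0.4863, -0.0007, 0.2198]
ee_rot: [-3.14, -0.001, 1.589]
wrist_force: [-0.1, 0.4, -2.3]
width: 0.0158
time: 35.2
tool_pos: [0.485, 0.0845, 0.1605]
ee_rot: [-3.135, 0.002, 1.584]
wrist_force: [-0.6, -0.3, -1.9]
width: 0.0159
```

View pics/p2bc.png

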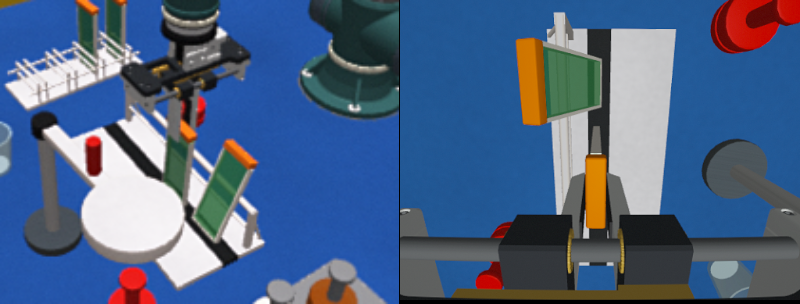

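The second plate is upright over the strip beside the leaning one. Lowering to contact.

```bash
python3 -m inch '[{"linear":[0.01,0,-0.02],"twist":0,"gripper":0},{"linear":[0.01,0,-0.05],"twist":0,"gripper":0},{"linear":[0.01,0,-0.07],"twist":0,"gripper":0},{"linear":[0.01,0,-0.07],"twist":0,"gripper":0}]'
python3 -m inch '[{"linear":[0,0,-0.01],"twist":0,"gripper":0},{"linear":[0,0,-0.01],"twist":0,"gripper":0},{"linear":[0,0,-0.01],"twist":0,"gripper":0}]'
```

```text
time: 35.63
tool_pos: [0.4887, 0.0864, 0.1594]
ee_rot: [3.137, 0.001, 1.586]
wrist_force: [-0.5, 0.1, 4.3]
width: 0.0159
time: 35.88
tool_pos: [0.4889, 0.0864, 0.1594]
ee_rot: [3.136, 0.001, 1.586]
wrist_force: [-1.3, -1.4, 7.2]
width: 0.0156
```

```bash
python3 -m inch '[{"linear":[0,0,0],"twist":0,"gripper":0.33},{"linear":[0,0,0],"twist":0,"gripper":0.33},{"linear":[0,0,0],"twist":0,"gripper":0.33},{"linear":[-0.05,0,0],"twist":0,"gripper":0.33},{"linear":[-0.1,0,0],"twist":0,"gripper":0.33},{"linear":[-0.15,0,0],"twist":0,"gripper":0.33},{"linear":[-0.2,0,0],"twist":0,"gripper":0.33}]'
python3 -m inch '[{"linear":[-0.05,0,0],"twist":0,"gripper":0.33},{"linear":[-0.1,0,0],"twist":0,"gripper":0.33},{"linear":[-0.15,0,0],"twist":0,"gripper":0.33},{"linear":[-0.2,0,0],"twist":0,"gripper":0.33},{"linear":[-0.25,0,0],"twist":0,"gripper":0.33},{"linear":[-0.31,0,0],"twist":0,"gripper":0.33},{"linear":[-0.31,0,0],"twist":0,"gripper":0.33}]'
python3 - <<'E'
from m2 import *
s=snap('wrist','p2c.png')
E
```

```text
time: 36.47
tool_pos: [0.4667, 0.0869, 0.1557]
ee_rot: [-3.141, -0.0, 1.586]
wrist_force: [0.2, -0.0, -1.1]
width: 0.0312
time: 37.05
tool_pos: [0.4356, 0.0869, 0.1561]
ee_rot: [3.142, -0.0, 1.586]
wrist_force: [0.2, -0.5, -0.1]
width: 0.0306
```

View pics/p2c.png

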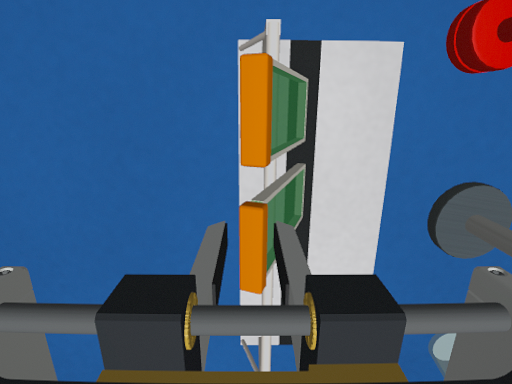

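Both plates lean in line: bars at (255,110) and (253,245). I rise and measure.

```bash
python3 -m inch '[{"linear":[0,0,0.05],"twist":0,"gripper":0.36},{"linear":[0,0,0.15],"twist":0,"gripper":0.36},{"linear":[0,0,0.3],"twist":0,"gripper":0.36},{"linear":[0,0,0.6],"twist":0,"gripper":0.5},{"linear":[0,0,0.8],"twist":0,"gripper":0.5},{"linear":[0,0,0.8],"twist":0,"gripper":0.5}]'
python3 lean.py
python3 -m inch '[{"linear":[0,-0.4,0],"twist":0,"gripper":0.5},{"linear":[0,-0.8,0],"twist":0.05,"gripper":0.5},{"linear":[0,-1,0],"twist":0.05,"gripper":0.5},{"linear":[0,-1,0],"twist":0.05,"gripper":0.5}]'
python3 -m inch '[{"linear":[0,-0.4,0],"twist":0,"gripper":0.5},{"linear":[0,-0.8,0],"twist":0,"gripper":0.5},{"linear":[0,-1,0],"twist":0,"gripper":0.5},{"linear":[0,-1,0],"twist":0,"gripper":0.5}]'
python3 -m inch '[{"linear":[0,-0.4,0],"twist":0,"gripper":0.5},{"linear":[0,-0.8,0],"twist":0,"gripper":0.5},{"linear":[0,-1,0],"twist":0,"gripper":0.5},{"linear":[0,-1,0],"twist":0,"gripper":0.5}]'
python3 -m inch '[{"linear":[0,-0.4,0],"twist":0,"gripper":0.5},{"linear":[0.03,-0.7,0],"twist":0,"gripper":0.5},{"linear":[0.03,-0.91,0],"twist":0,"gripper":0.5},{"linear":[0.03,-0.91,0],"twist":0,"gripper":0.5},{"linear":[0.03,-0.91,0],"twist":0,"gripper":0.5}]'
python3 - <<'E'
from m2 import *
s=snap('wrist','p3.png')
E
```

```text
time: 37.6
tool_pos: [0.4392, 0.0871, 0.2422]
ee_rot: [3.131, -0.001, 1.586]
wrist_force: [-0.3, -0.2, 1.3]
width: 0.0462
wrist bar y 0.055..0.114 x 0.429..0.446 z 0.147..0.154 tilt 21.3 face x at z.01 0.495 767
wrist bar y 0.139..0.197 x 0.429..0.446 z 0.148..0.155 tilt 19.8 face x at z.01 0.492 846
scene bar y 0.053..0.113 x 0.430..0.447 z 0.144..0.156 tilt 21.5 face x at z.01 0.495 289
scene bar y 0.141..0.197 x 0.431..0.447 z 0.145..0.156 tilt 19.9 face x at z.01 0.492 340
time: 38.08
tool_pos: [0.4356, -0.0161, 0.2339]
ee_rot: [-3.138, 0.001, 1.634]
wrist_force: [0.2, -0.2, -0.3]
width: 0.0468
time: 38.42
tool_pos: [0.4359, -0.1154, 0.2341]
ee_rot: [-3.138, -0.0, 1.634]
wrist_force: [0.3, 0.4, 0.0]
width: 0.0468
time: 38.75
tool_pos: [0.4362, -0.2148, 0.2342]
ee_rot: [-3.139, -0.001, 1.635]
wrist_force: [0.3, -0.0, 0.1]
width: 0.0469
time: 39.17
tool_pos: [0.4398, -0.3026, 0.2348]
ee_rot: [-3.141, -0.003, 1.639]
wrist_force: [0.7, 1.1, -1.2]
width: 0.0469
```

View pics/p3.png

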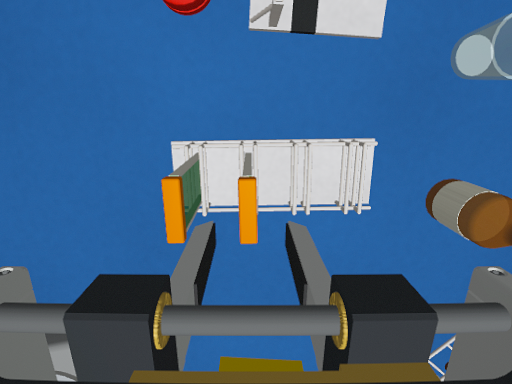

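The third bar at (248,210) is centred. Down, grip, lift.

```bash
python3 -m inch '[{"linear":[-0.01,0,-0.3],"twist":0,"gripper":0.5},{"linear":[-0.01,0,-0.55],"twist":0,"gripper":0.5},{"linear":[-0.01,0,-0.8],"twist":0,"gripper":0.5},{"linear":[-0.01,0,-0.8],"twist":0,"gripper":0.5},{"linear":[-0.01,0,-0.8],"twist":0,"gripper":0.5},{"linear":[-0.01,0,-0.8],"twist":0,"gripper":0},{"linear":[-0.01,0,-0.8],"twist":0,"gripper":0},{"linear":[-0.01,0,-0.8],"twist":0,"gripper":0}]'
python3 -m inch '[{"linear":[0,0,0],"twist":0,"gripper":0},{"linear":[0,0,0],"twist":0,"gripper":0},{"linear":[0,0,0],"twist":0,"gripper":0},{"linear":[0,0,0],"twist":0,"gripper":0},{"linear":[0,0,0],"twist":0,"gripper":0},{"linear":[0,0,0],"twist":0,"gripper":0}]'
python3 -m inch '[{"linear":[0,0,0.15],"twist":0,"gripper":0},{"linear":[0,0,0.3],"twist":0,"gripper":0},{"linear":[0,0,0.45],"twist":0,"gripper":0},{"linear":[0,0,0.6],"twist":0,"gripper":0},{"linear":[0,0,0.65],"twist":0,"gripper":0},{"linear":[0,0,0.65],"twist":0,"gripper":0}]'
```

```text
time: 39.88
tool_pos: [0.4395, -0.3045, 0.1584]
ee_rot: [3.138, 0.003, 1.639]
wrist_force: [-0.9, -0.0, -0.5]
width: 0.0307
time: 40.38
tool_pos: [0.4388, -0.3045, 0.157]
ee_rot: [3.14, 0.001, 1.638]
wrist_force: [0.2, -0.8, 5.2]
width: 0.0156
time: 40.88
tool_pos: [0.4388, -0.3044, 0.2217]
ee_rot: [3.14, 0.001, 1.638]
wrist_force: [0.7, -0.7, -1.5]
width: 0.0157
```

```bash
python3 -m inch '[{"linear":[0.15,0.2,0],"twist":-0.02,"gripper":0},{"linear":[0.3,0.5,0],"twist":-0.05,"gripper":0},{"linear":[0.47,0.8,0],"twist":-0.05,"gripper":0},{"linear":[0.47,1,0],"twist":-0.05,"gripper":0},{"linear":[0.47,1,0],"twist":-0.05,"gripper":0}]'
python3 -m inch '[{"linear":[0,0.3,0],"twist":0,"gripper":0},{"linear":[0,0.6,0],"twist":0,"gripper":0},{"linear":[0,0.85,0],"twist":0,"gripper":0},{"linear":[0,1,0],"twist":0,"gripper":0},{"linear":[0,1,0],"twist":0,"gripper":0}]'
python3 -m inch '[{"linear":[0,0.3,0],"twist":0,"gripper":0},{"linear":[0,0.6,0],"twist":0,"gripper":0},{"linear":[0,0.8,0],"twist":0,"gripper":0},{"linear":[0,1,0],"twist":0,"gripper":0},{"linear":[0,1,0],"twist":0,"gripper":0},{"linear":[0,1,-0.2],"twist":0,"gripper":0},{"linear":[0,1,-0.4],"twist":0,"gripper":0},{"linear":[0,1,-0.57],"twist":0,"gripper":0},{"linear":[0,1,-0.57],"twist":0,"gripper":0}]'
python3 - <<'E'
from m2 import *
for n in ['wrist','scene']: s=snap(n,'p3b%s.png'%n)
i=cv2.imread('pics/p3bscene.png')[140:300,190:400];w=cv2.imread('pics/p3bwrist.png');j=cv2.resize(i,(399,304));o=np.zeros((304,800,3),np.uint8);o[:,:399]=j;o[:300,400:]=cv2.resize(w,(400,300));cv2.imwrite('pics/p3bc.png',o)
E
```

```text
time: 41.3
tool_pos: [0.4854, -0.2001, 0.2189]
ee_rot: [-3.139, -0.004, 1.591]
wrist_force: [-0.6, -0.4, -1.5]
width: 0.0154
time: 41.72
tool_pos: [0.4848, -0.1019, 0.2196]
ee_rot: [-3.14, -0.002, 1.589]
wrist_force: [0.4, -0.1, -1.4]
width: 0.0157
time: 42.47
tool_pos: [0.4835, -0.0057, 0.16]
ee_rot: [-3.135, 0.001, 1.585]
wrist_force: [-0.9, 0.4, -1.3]
width: 0.0159
```

View pics/p3bc.png

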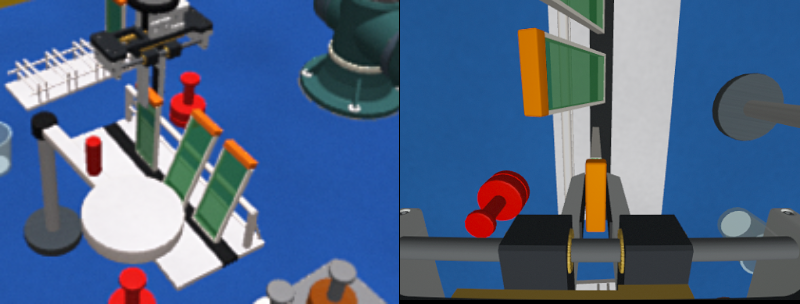

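```bash
python3 -m inch '[{"linear":[0.01,0.07,0],"twist":0,"gripper":0},{"linear":[0.01,0.07,0],"twist":0,"gripper":0},{"linear":[0.01,0.07,-0.02],"twist":0,"gripper":0},{"linear":[0.01,0.07,-0.05],"twist":0,"gripper":0},{"linear":[0.01,0.07,-0.07],"twist":0,"gripper":0},{"linear":[0.01,0.07,-0.07],"twist":0,"gripper":0},{"linear":[0.01,0.07,-0.07],"twist":0,"gripper":0}]'
```

```text
time: 43.15
tool_pos: [0.4872, 0.0026, 0.1588]
ee_rot: [3.139, 0.001, 1.586]
wrist_force: [-0.7, -1.7, 5.3]
width: 0.0159
```

Contact. I open and guide the lean.

```bash
python3 -m inch '[{"linear":[0,0,0],"twist":0,"gripper":0.33},{"linear":[0,0,0],"twist":0,"gripper":0.33},{"linear":[0,0,0],"twist":0,"gripper":0.33},{"linear":[-0.05,0,0],"twist":0,"gripper":0.33},{"linear":[-0.1,0,0],"twist":0,"gripper":0.33},{"linear":[-0.15,0,0],"twist":0,"gripper":0.33},{"linear":[-0.2,0,0],"twist":0,"gripper":0.33}]'
python3 -m inch '[{"linear":[-0.05,0,0],"twist":0,"gripper":0.33},{"linear":[-0.1,0,0],"twist":0,"gripper":0.33},{"linear":[-0.15,0,0],"twist":0,"gripper":0.33},{"linear":[-0.2,0,0],"twist":0,"gripper":0.33},{"linear":[-0.25,0,0],"twist":0,"gripper":0.33},{"linear":[-0.3,0,0],"twist":0,"gripper":0.33},{"linear":[-0.3,0,0],"twist":0,"gripper":0.33}]'
python3 - <<'E'
from m2 import *
s=snap('wrist','p3c.png')
E
```

```text
time: 43.73
tool_pos: [0.4657, 0.0029, 0.1568]
ee_rot: [-3.141, -0.0, 1.586]
wrist_force: [0.5, 1.0, -0.1]
width: 0.0311
time: 44.32
tool_pos: [0.4357, 0.0029, 0.1571]
ee_rot: [3.141, -0.0, 1.586]
wrist_force: [0.4, -0.9, -0.2]
width: 0.031
```

View pics/p3c.png

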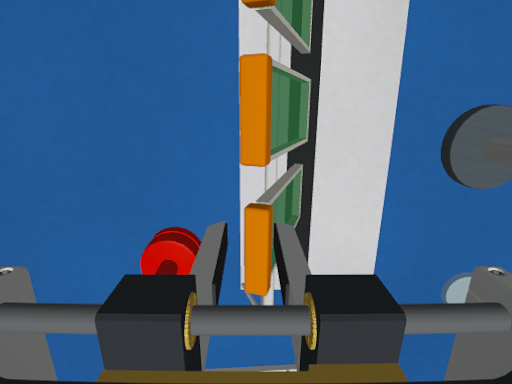

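```bash
python3 -m inch '[{"linear":[0,0,0.05],"twist":0,"gripper":0.36},{"linear":[0,0,0.15],"twist":0,"gripper":0.36},{"linear":[0,0,0.3],"twist":0,"gripper":0.36},{"linear":[0,0,0.6],"twist":0,"gripper":0.5},{"linear":[0,0,0.8],"twist":0,"gripper":0.5},{"linear":[0,0,0.8],"twist":0,"gripper":0.5}]'
python3 lean.py
python3 -m inch '[{"linear":[-0.15,-0.4,0],"twist":0,"gripper":0.5},{"linear":[-0.3,-0.8,0],"twist":0.05,"gripper":0.5},{"linear":[-0.3,-1,0],"twist":0.05,"gripper":0.5},{"linear":[-0.3,-1,0],"twist":0.05,"gripper":0.5}]'
python3 -m inch '[{"linear":[-0.15,-0.4,0],"twist":0,"gripper":0.5},{"linear":[-0.3,-0.8,0],"twist":0,"gripper":0.5},{"linear":[-0.3,-1,0],"twist":0,"gripper":0.5},{"linear":[-0.3,-1,0],"twist":0,"gripper":0.5}]'
python3 -m inch '[{"linear":[0,-0.4,0],"twist":0,"gripper":0.5},{"linear":[0,-0.8,0],"twist":0,"gripper":0.5},{"linear":[0,-1,0],"twist":0,"gripper":0.5},{"linear":[0,-1,0],"twist":0,"gripper":0.5},{"linear":[0,-1,0],"twist":0,"gripper":0.5}]'
python3 - <<'E'
from m2 import *
s=snap('wrist','p4.png')
E
```

```text
time: 44.87
tool_pos: [0.4392, 0.0026, 0.2432]
ee_rot: [3.131, 0.001, 1.586]
wrist_force: [0.4, -0.8, 0.5]
width: 0.0462
wrist bar y -0.030..0.029 x 0.433..0.449 z 0.148..0.155 tilt 18.9 face x at z.01 0.493 633
wrist bar y 0.055..0.114 x 0.429..0.445 z 0.147..0.154 tilt 21.0 face x at z.01 0.495 917
wrist bar y 0.137..0.166 x 0.429..0.446 z 0.146..0.155 tilt 20.0 face x at z.01 0.491 764
scene bar y -0.029..0.027 x 0.434..0.450 z 0.146..0.157 tilt 18.7 face x at z.01 0.492 240
scene bar y 0.051..0.113 x 0.431..0.447 z 0.144..0.156 tilt 21.5 face x at z.01 0.495 292
scene bar y 0.141..0.197 x 0.430..0.447 z 0.145..0.157 tilt 19.8 face x at z.01 0.492 329
top bar y 0.084..0.110 x 0.430..0.445 z 0.145..0.157 tilt 21.3 face x at z.01 0.494 150
top bar y 0.138..0.195 x 0.429..0.445 z 0.148..0.158 tilt 19.9 face x at z.01 0.491 187
time: 45.35
tool_pos: [0.4051, -0.0999, 0.235]
ee_rot: [-3.138, 0.0, 1.633]
wrist_force: [0.4, -0.1, 1.2]
width: 0.0474
time: 45.68
tool_pos: [0.3756, -0.1993, 0.2352]
ee_rot: [-3.139, -0.001, 1.634]
wrist_force: [-0.2, 0.2, -0.5]
width: 0.0473
time: 46.1
tool_pos: [0.3767, -0.2961, 0.2355]
ee_rot: [-3.14, -0.004, 1.638]
wrist_force: [-0.5, 0.2, 0.6]
width: 0.0471
```

View pics/p4.png

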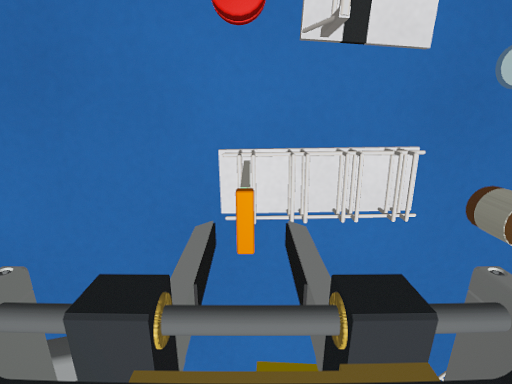

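The third plate leans at 18.8°. The fourth bar is at (245,220), so I shift slightly, then go down and grip.

```bash
python3 -m inch '[{"linear":[-0.02,-0.1,-0.3],"twist":0,"gripper":0.5},{"linear":[-0.02,-0.1,-0.55],"twist":0,"gripper":0.5},{"linear":[-0.02,-0.1,-0.8],"twist":0,"gripper":0.5},{"linear":[-0.02,-0.1,-0.8],"twist":0,"gripper":0.5},{"linear":[-0.02,-0.1,-0.8],"twist":0,"gripper":0.5},{"linear":[-0.02,-0.1,-0.8],"twist":0,"gripper":0},{"linear":[-0.02,-0.1,-0.8],"twist":0,"gripper":0},{"linear":[-0.02,-0.1,-0.8],"twist":0,"gripper":0}]'
python3 -m inch '[{"linear":[0,0,0],"twist":0,"gripper":0},{"linear":[0,0,0],"twist":0,"gripper":0},{"linear":[0,0,0],"twist":0,"gripper":0},{"linear":[0,0,0],"twist":0,"gripper":0},{"linear":[0,0,0],"twist":0,"gripper":0},{"linear":[0,0,0],"twist":0,"gripper":0}]'
python3 -m inch '[{"linear":[0,0,0.15],"twist":0,"gripper":0},{"linear":[0,0,0.3],"twist":0,"gripper":0},{"linear":[0,0,0.45],"twist":0,"gripper":0},{"linear":[0,0,0.6],"twist":0,"gripper":0},{"linear":[0,0,0.65],"twist":0,"gripper":0},{"linear":[0,0,0.65],"twist":0,"gripper":0}]'
```

```text
time: 46.82
tool_pos: [0.3755, -0.3075, 0.1592]
ee_rot: [3.139, 0.003, 1.639]
wrist_force: [-1.1, -0.8, -0.7]
width: 0.03
time: 47.32
tool_pos: [0.3747, -0.3075, 0.1579]
ee_rot: [3.141, 0.001, 1.638]
wrist_force: [-1.3, 0.0, 5.3]
width: 0.0157
time: 47.82
tool_pos: [0.3748, -0.3074, 0.2225]
ee_rot: [3.14, 0.001, 1.638]
wrist_force: [0.3, 0.5, -1.5]
width: 0.0159
```

```bash
python3 -m inch '[{"linear":[0.25,0.1,0],"twist":-0.02,"gripper":0},{"linear":[0.5,0.2,0],"twist":-0.05,"gripper":0},{"linear":[0.8,0.4,0],"twist":-0.05,"gripper":0},{"linear":[1,0.7,0],"twist":-0.05,"gripper":0},{"linear":[1,0.9,0],"twist":-0.05,"gripper":0},{"linear":[1,0.9,0],"twist":-0.05,"gripper":0}]'
python3 -m inch '[{"linear":[0.12,0.3,0],"twist":0,"gripper":0},{"linear":[0.12,0.6,0],"twist":0,"gripper":0},{"linear":[0.12,0.85,0],"twist":0,"gripper":0},{"linear":[0.12,1,0],"twist":0,"gripper":0},{"linear":[0.12,1,0],"twist":0,"gripper":0},{"linear":[0.12,1,0],"twist":0,"gripper":0}]'
```

```text
time: 48.32
tool_pos: [0.4748, -0.213, 0.2196]
ee_rot: [-3.138, -0.005, 1.591]
wrist_force: [0.1, 0.2, -1.7]
width: 0.016
time: 48.82
tool_pos: [0.4859, -0.1172, 0.2208]
ee_rot: [-3.14, 0.0, 1.587]
wrist_force: [0.6, -0.2, -2.8]
width: 0.0155
```

```bash
python3 -m inch '[{"linear":[0.01,0.2,0],"twist":0,"gripper":0},{"linear":[0.01,0.36,0],"twist":0,"gripper":0},{"linear":[0.01,0.36,0],"twist":0,"gripper":0},{"linear":[0.01,0.36,-0.2],"twist":0,"gripper":0},{"linear":[0.01,0.36,-0.4],"twist":0,"gripper":0},{"linear":[0.01,0.36,-0.57],"twist":0,"gripper":0},{"linear":[0.01,0.36,-0.57],"twist":0,"gripper":0},{"linear":[0.01,0.36,-0.57],"twist":0,"gripper":0}]'
python3 - <<'E'
from m2 import *
for n in ['wrist','scene']: s=snap(n,'p4b%s.png'%n)
i=cv2.imread('pics/p4bscene.png')[140:300,190:400];w=cv2.imread('pics/p4bwrist.png');j=cv2.resize(i,(399,304));o=np.zeros((304,800,3),np.uint8);o[:,:399]=j;o[:300,400:]=cv2.resize(w,(400,300));cv2.imwrite('pics/p4bc.png',o)
E
```

```text
time: 49.48
tool_pos: [0.4868, -0.0824, 0.164]
ee_rot: [-3.139, -0.0, 1.584]
wrist_force: [0.9, 0.6, -2.4]
width: 0.0156
```

View pics/p4bc.png

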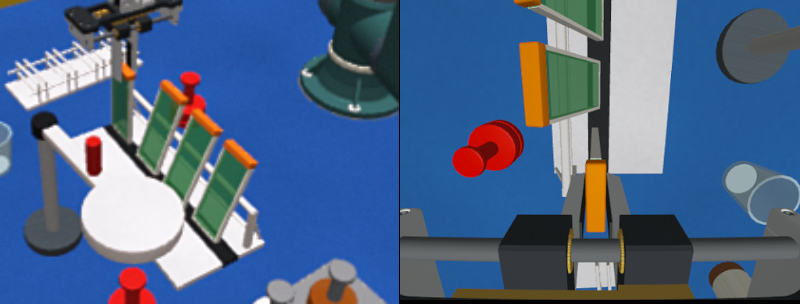

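I shift 6 mm away from the end post and lower to contact.

```bash
python3 -m inch '[{"linear":[0,0.07,0],"twist":0,"gripper":0},{"linear":[0,0.07,0],"twist":0,"gripper":0},{"linear":[0,0.07,-0.02],"twist":0,"gripper":0},{"linear":[0,0.07,-0.05],"twist":0,"gripper":0},{"linear":[0,0.07,-0.07],"twist":0,"gripper":0},{"linear":[0,0.07,-0.07],"twist":0,"gripper":0},{"linear":[0,0.07,-0.07],"twist":0,"gripper":0}]'
```

```text
time: 50.17
tool_pos: [0.4882, -0.0745, 0.1599]
ee_rot: [3.139, 0.001, 1.586]
wrist_force: [-0.8, -0.3, 6.0]
width: 0.0159
```

```bash
python3 -m inch '[{"linear":[0,0,0],"twist":0,"gripper":0.33},{"linear":[0,0,0],"twist":0,"gripper":0.33},{"linear":[0,0,0],"twist":0,"gripper":0.33},{"linear":[-0.05,0,0],"twist":0,"gripper":0.33},{"linear":[-0.1,0,0],"twist":0,"gripper":0.33},{"linear":[-0.15,0,0],"twist":0,"gripper":0.33},{"linear":[-0.2,0,0],"twist":0,"gripper":0.33}]'
python3 -m inch '[{"linear":[-0.05,0,0],"twist":0,"gripper":0.33},{"linear":[-0.1,0,0],"twist":0,"gripper":0.33},{"linear":[-0.15,0,0],"twist":0,"gripper":0.33},{"linear":[-0.2,0,0],"twist":0,"gripper":0.33},{"linear":[-0.25,0,0],"twist":0,"gripper":0.33},{"linear":[-0.3,0,0],"twist":0,"gripper":0.33},{"linear":[-0.3,0,0],"twist":0,"gripper":0.33}]'
python3 - <<'E'
from m2 import *
s=snap('wrist','p4c.png')
E
```

```text
time: 50.75
tool_pos: [0.4667, -0.0741, 0.1578]
ee_rot: [-3.141, -0.0, 1.586]
wrist_force: [0.9, -0.3, -0.0]
width: 0.0308
time: 51.33
tool_pos: [0.4367, -0.0741, 0.1581]
ee_rot: [3.142, 0.0, 1.586]
wrist_force: [-0.4, 0.9, 0.0]
width: 0.031
```

View pics/p4c.png

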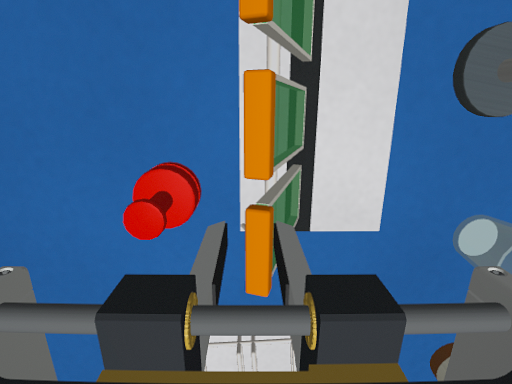

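The fourth plate leans like the others. I rise and measure all four, the jars and the lamp.

```bash
python3 -m inch '[{"linear":[0,0,0.05],"twist":0,"gripper":0.36},{"linear":[0,0,0.15],"twist":0,"gripper":0.36},{"linear":[0,0,0.3],"twist":0,"gripper":0.36},{"linear":[0,0,0.6],"twist":0,"gripper":0.5},{"linear":[0,0,1],"twist":0,"gripper":0.5},{"linear":[0,0,1],"twist":0,"gripper":0.5}]'
python3 -m inch '[{"linear":[0,0,0.3],"twist":0,"gripper":1},{"linear":[0,0,0.6],"twist":0,"gripper":1},{"linear":[0,0.2,0.9],"twist":0,"gripper":1},{"linear":[0.2,0.6,0.9],"twist":0,"gripper":1},{"linear":[0.4,1,0.9],"twist":0,"gripper":1},{"linear":[0.4,1,0.9],"twist":0,"gripper":1}]'
python3 lean.py
python3 - <<'E'
from m2 import *
for n in ['wrist','scene','top']:
    s=snap(n,'q%s.png'%n);P=cloud(s);H=hsv(s)
    print(n,circ(P,(.35,.465,.3,.45),.091,.101),circ(P,(.466,.57,.3,.45),.091,.101))
    h,S,V=H[...,0],H[...,1],H[...,2];q=P[((h<4)|(h>176))&(S>170)&(V>90)];q=q[(q[:,2]>.276)&(q[:,2]<.29)]
    if len(q):print('pin',q.mean(0),len(q))
E
```

```text
time: 51.88
tool_pos: [0.4407, -0.075, 0.2673]
ee_rot: [3.127, 0.005, 1.586]
wrist_force: [-0.1, 0.8, -0.1]
width: 0.0465
time: 52.38
tool_pos: [0.4794, 0.0303, 0.3492]
ee_rot: [3.138, -0.003, 1.592]
wrist_force: [-0.4, 0.9, -0.7]
width: 0.0837
wrist bar y -0.108..-0.049 x 0.435..0.451 z 0.147..0.156 tilt 18.1 face x at z.01 0.492 438
wrist bar y -0.030..0.029 x 0.433..0.449 z 0.149..0.156 tilt 18.9 face x at z.01 0.493 530
wrist bar y 0.054..0.113 x 0.429..0.446 z 0.146..0.154 tilt 21.4 face x at z.01 0.495 710
wrist bar y 0.138..0.197 x 0.429..0.446 z 0.146..0.155 tilt 20.2 face x at z.01 0.492 784
scene bar y -0.105..-0.048 x 0.436..0.452 z 0.147..0.158 tilt 18.1 face x at z.01 0.492 201
scene bar y -0.031..0.028 x 0.434..0.451 z 0.145..0.157 tilt 18.6 face x at z.01 0.492 235
scene bar y 0.055..0.113 x 0.430..0.448 z 0.143..0.156 tilt 21.2 face x at z.01 0.495 286
scene bar y 0.141..0.196 x 0.431..0.447 z 0.144..0.156 tilt 19.8 face x at z.01 0.492 331
top bar y -0.109..-0.084 x 0.434..0.449 z 0.149..0.157 tilt 18.0 face x at z.01 0.491 50
top bar y 0.142..0.195 x 0.429..0.445 z 0.147..0.158 tilt 20.1 face x at z.01 0.491 181
wrist None None
pin [0.66679299 0.16808948 0.27691566] 7
scene (array([0.4192, 0.3714, 0.0189, 0.4205, 0.3728, 0.0958]), 143) (array([0.5111, 0.3545, 0.0185, 0.5128, 0.3556, 0.0957]), 159)
pin [0.67842645 0.17223001 0.28079761] 39
top (array([0.4183, 0.3691, 0.018 , 0.4188, 0.369 , 0.0959]), 143) (array([0.5102, 0.3525, 0.0178, 0.5099, 0.3523, 0.0957]), 140)
pin [0.67505973 0.16805607 0.2809409 ] 49
```

View pics/qscene.png

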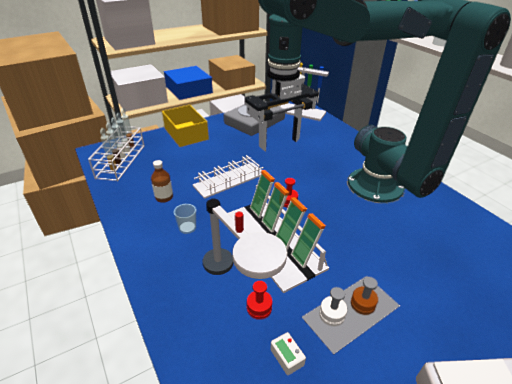

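All four plates lean 18–21°, at y −.078, −.001, .084 and .168, and both jars are in place. Now I fetch the lamp pin at (.677,.170).

```bash
python3 -m inch '[{"linear":[0.3,0.2,0],"twist":0.07,"gripper":1},{"linear":[0.6,0.4,0],"twist":0.07,"gripper":1},{"linear":[0.9,0.7,0],"twist":0.07,"gripper":1},{"linear":[1,0.7,0],"twist":0.07,"gripper":1},{"linear":[1,0.7,0],"twist":0.07,"gripper":1}]'
python3 -m inch '[{"linear":[0.3,0.2,0],"twist":0,"gripper":1},{"linear":[0.6,0.5,0],"twist":0,"gripper":1},{"linear":[0.9,0.7,0],"twist":0,"gripper":1},{"linear":[0.97,0.7,0],"twist":0,"gripper":1},{"linear":[0.97,0.7,0],"twist":0,"gripper":1},{"linear":[0.97,0.7,0],"twist":0,"gripper":1}]'
python3 - <<'E'
from m2 import *
s=snap('wrist','l1.png');print(s['obs']['tool_pos'])
E
```

```text
time: 53.1
tool_pos: [0.579, 0.0954, 0.3458]
ee_rot: [-3.139, 0.0, 1.659]
wrist_force: [-0.0, 0.3, 0.0]
width: 0.0936
time: 53.6
tool_pos: [0.6741, 0.1641, 0.348]
ee_rot: [-3.14, 0.001, 1.657]
wrist_force: [0.1, -0.1, 0.1]
width: 0.0939
[0.67414772 0.16412468 0.34797285]
```

View pics/l1.png

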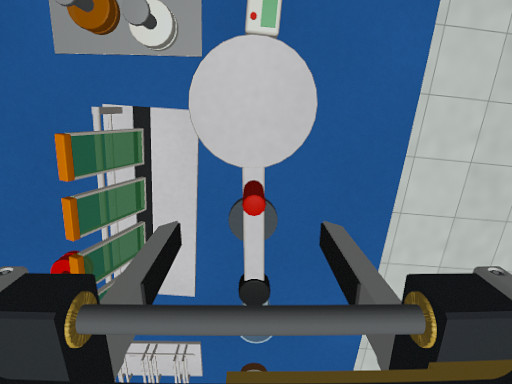

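The pin at (254,203) is centred between the jaws. Down and grip.

```bash
python3 -m inch '[{"linear":[0.02,0.05,-0.2],"twist":0,"gripper":1},{"linear":[0.02,0.05,-0.5],"twist":0,"gripper":1},{"linear":[0.02,0.05,-0.83],"twist":0,"gripper":0.8},{"linear":[0.02,0.05,-0.83],"twist":0,"gripper":0.6},{"linear":[0.02,0.05,-0.83],"twist":0,"gripper":0},{"linear":[0.02,0.05,-0.83],"twist":0,"gripper":0},{"linear":[0.02,0.05,-0.83],"twist":0,"gripper":0},{"linear":[0.02,0.05,-0.83],"twist":0,"gripper":0},{"linear":[0.02,0.05,-0.83],"twist":0,"gripper":0},{"linear":[0.02,0.05,-0.83],"twist":0,"gripper":0}]'
python3 -m inch '[{"linear":[0,0,0],"twist":0,"gripper":0},{"linear":[0,0,0],"twist":0,"gripper":0},{"linear":[0,0,0],"twist":0,"gripper":0},{"linear":[0,0,0],"twist":0,"gripper":0},{"linear":[0,0,0],"twist":0,"gripper":0},{"linear":[0,0,0],"twist":0,"gripper":0}]'
python3 - <<'E'
import numpy as np
from bench import robot
c=np.array([.687,.0535]);p=np.array(robot.get_obs()['tool_pos'])[:2];r=p-c;print(p,np.hypot(*r))
for d in range(0,90,5):
    a=np.radians(d);R=np.array([[np.cos(a),-np.sin(a)],[np.sin(a),np.cos(a)]]);print(d,((c+R@r-p)*10).round(3),(c+R@r).round(3),round(d/60,3))
E
```

```text
time: 54.48
tool_pos: [0.6771, 0.171, 0.2669]
ee_rot: [3.138, -0.0, 1.659]
wrist_force: [0.1, 0.4, -0.2]
width: 0.0443
time: 54.98
tool_pos: [0.6764, 0.171, 0.2648]
ee_rot: [-3.141, 0.0, 1.659]
wrist_force: [0.5, -0.1, -0.6]
width: 0.0195
[0.67642416 0.17097375] 0.11794884220001833
0 [0. 0.] [0.676 0.171] 0.0
5 [-0.102 -0.014] [0.666 0.17 ] 0.083
10 [-0.202 -0.036] [0.656 0.167] 0.167
15 [-0.3   -0.067] [0.646 0.164] 0.25
20 [-0.395 -0.107] [0.637 0.16 ] 0.333
25 [-0.487 -0.155] [0.628 0.155] 0.417
30 [-0.573 -0.21 ] [0.619 0.15 ] 0.5
35 [-0.655 -0.273] [0.611 0.144] 0.583
40 [-0.73  -0.343] [0.603 0.137] 0.667
45 [-0.8   -0.419] [0.596 0.129] 0.75
50 [-0.862 -0.501] [0.59  0.121] 0.833
55 [-0.917 -0.588] [0.585 0.112] 0.917
60 [-0.964 -0.679] [0.58  0.103] 1.0
65 [-1.004 -0.774] [0.576 0.094] 1.083
70 [-1.034 -0.872] [0.573 0.084] 1.167
75 [-1.056 -0.973] [0.571 0.074] 1.25
80 [-1.069 -1.075] [0.569 0.063] 1.333
85 [-1.074 -1.178] [0.569 0.053] 1.417
```

```bash
python3 -m inch '[{"linear":[-0.102,-0.014,0],"twist":0.083,"gripper":0},{"linear":[-0.202,-0.036,0],"twist":0.167,"gripper":0},{"linear":[-0.3,-0.067,0],"twist":0.25,"gripper":0},{"linear":[-0.395,-0.107,0],"twist":0.333,"gripper":0},{"linear":[-0.487,-0.155,0],"twist":0.417,"gripper":0},{"linear":[-0.573,-0.21,0],"twist":0.5,"gripper":0},{"linear":[-0.655,-0.273,0],"twist":0.583,"gripper":0},{"linear":[-0.73,-0.343,0],"twist":0.667,"gripper":0},{"linear":[-0.73,-0.343,0],"twist":0.667,"gripper":0},{"linear":[-0.73,-0.343,0],"twist":0.667,"gripper":0}]'
python3 -m inch '[{"linear":[-0.07,-0.076,0],"twist":0.083,"gripper":0},{"linear":[-0.132,-0.158,0],"twist":0.167,"gripper":0},{"linear":[-0.187,-0.245,0],"twist":0.25,"gripper":0},{"linear":[-0.234,-0.336,0],"twist":0.333,"gripper":0},{"linear":[-0.274,-0.431,0],"twist":0.417,"gripper":0},{"linear":[-0.304,-0.529,0],"twist":0.5,"gripper":0},{"linear":[-0.326,-0.63,0],"twist":0.583,"gripper":0},{"linear":[-0.339,-0.732,0],"twist":0.667,"gripper":0},{"linear":[-0.342,-0.79,0],"twist":0.7,"gripper":0},{"linear":[-0.342,-0.79,0],"twist":0.7,"gripper":0}]'
python3 - <<'E'
from m2 import *
for n in ['scene']:
    s=snap(n,'l2.png')
E
```

```text
time: 55.82
tool_pos: [0.6024, 0.1362, 0.2647]
ee_rot: [-3.14, -0.001, 2.355]
wrist_force: [-4.1, -0.8, -1.3]
width: 0.0196
time: 56.65
tool_pos: [0.5672, 0.0583, 0.2647]
ee_rot: [3.14, -0.006, 3.091]
wrist_force: [-8.1, 0.9, 0.1]
width: 0.0196
```

View pics/l2.png

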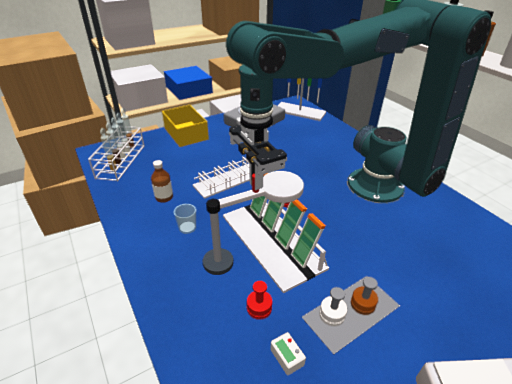

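The lamp head is back over the rack. I release, rise and check.

```bash
python3 -m inch '[{"linear":[0,0,0],"twist":0,"gripper":0.6},{"linear":[0,0,0],"twist":0,"gripper":0.6},{"linear":[0,0,0],"twist":0,"gripper":0.6},{"linear":[0,0,0],"twist":0,"gripper":0.6},{"linear":[0,0,0.3],"twist":0,"gripper":0.6},{"linear":[0,0,0.6],"twist":0,"gripper":0.6},{"linear":[0,0,1],"twist":0,"gripper":0.6},{"linear":[0,0,1],"twist":0,"gripper":0.6}]'
python3 -m inch '[{"linear":[-0.3,-0.3,0],"twist":0,"gripper":0.6},{"linear":[-0.6,-0.6,0],"twist":0,"gripper":0.6},{"linear":[-1,-1,0],"twist":0,"gripper":0.6},{"linear":[-1,-1,0],"twist":0,"gripper":0.6}]'
python3 -m inch '[{"linear":[-0.3,-0.3,0],"twist":0,"gripper":0.6},{"linear":[-0.6,-0.6,0],"twist":0,"gripper":0.6},{"linear":[-0.6,-1,0],"twist":0,"gripper":0.6},{"linear":[-0.6,-1,0],"twist":0,"gripper":0.6},{"linear":[-0.6,-1,0],"twist":0,"gripper":0.6}]'
python3 lean.py
python3 - <<'E'
from m2 import *
for n in ['scene','top']:
    s=snap(n,'f%s.png'%n);P=cloud(s);H=hsv(s)
    print(n,circ(P,(.35,.465,.3,.45),.091,.101),circ(P,(.466,.57,.3,.45),.091,.101))
    h,S,V=H[...,0],H[...,1],H[...,2];q=P[((h<4)|(h>176))&(S>170)&(V>90)];q=q[(q[:,2]>.276)&(q[:,2]<.29)]
    print('pin',q.mean(0),len(q), 'head', circ(P,(.42,.545,-.02,.14),.222,.236))
E
```

```text
time: 57.37
tool_pos: [0.571, 0.0576, 0.3743]
ee_rot: [3.141, 0.015, 3.09]
wrist_force: [0.3, -0.2, 1.0]
width: 0.0565
time: 57.7
tool_pos: [0.467, -0.0447, 0.3662]
ee_rot: [-3.14, 0.002, 3.088]
wrist_force: [0.2, 0.5, 1.2]
width: 0.0564
time: 58.12
tool_pos: [0.409, -0.144, 0.365]
ee_rot: [3.142, 0.001, 3.086]
wrist_force: [-0.3, 1.1, 0.7]
width: 0.0566
wrist bar y -0.108..-0.098 x 0.434..0.449 z 0.150..0.154 
wrist bar y -0.086..-0.077 x 0.434..0.449 z 0.151..0.155 
wrist bar y -0.066..-0.057 x 0.433..0.448 z 0.151..0.156 
wrist bar y -0.032..-0.030 x 0.433..0.447 z 0.150..0.154 
wrist bar y -0.020..-0.010 x 0.432..0.448 z 0.150..0.155 
wrist bar y 0.002..0.010 x 0.432..0.445 z 0.150..0.154 
wrist bar y 0.022..0.029 x 0.431..0.442 z 0.150..0.155 
wrist bar y 0.053..0.113 x 0.429..0.446 z 0.145..0.153 tilt 21.0 face x at z.01 0.494 38
wrist bar y 0.137..0.196 x 0.429..0.445 z 0.143..0.154 
scene bar y -0.107..-0.089 x 0.436..0.452 z 0.147..0.157 tilt 17.6 face x at z.01 0.492 48
scene bar y 0.068..0.113 x 0.430..0.448 z 0.145..0.156 tilt 21.3 face x at z.01 0.495 281
scene bar y 0.1
[... 178 characters left out ...]
030..0.025 x 0.433..0.448 z 0.147..0.158 tilt 18.8 face x at z.01 0.492 120
top bar y 0.096..0.110 x 0.430..0.439 z 0.145..0.153 
top bar y 0.137..0.195 x 0.429..0.445 z 0.146..0.157 tilt 19.6 face x at z.01 0.491 188
scene (array([0.4193, 0.3722, 0.0183, 0.4205, 0.3729, 0.0957]), 144) (array([0.5115, 0.3546, 0.0182, 0.5123, 0.3555, 0.0958]), 154)
pin [0.5711058  0.0619352  0.28079293] 26 head (array([0.4896, 0.0655, 0.0612, 0.4925, 0.071 , 0.2313]), 952)
top (array([0.419 , 0.3697, 0.0185, 0.4184, 0.3689, 0.0958]), 141) (array([0.5105, 0.352 , 0.0179, 0.5099, 0.352 , 0.0962]), 139)
pin [0.56701311 0.05823062 0.28073254] 43 head (array([0.4887, 0.0636, 0.0599, 0.4881, 0.0635, 0.2308]), 1999)
```

Run:
```python
import cv2,numpy as np
a=cv2.imread('pics/fscene.png')[120:380,150:420];b=cv2.imread('pics/ftop.png')[100:290,90:420]
o=np.zeros((600,800,3),np.uint8);o[:385,:400]=cv2.resize(a,(400,385));o[:230,400:]=cv2.resize(b,(400,230));cv2.imwrite('pics/fin.png',o[:390])
```

```text
(no output)
```

View pics/fin.png

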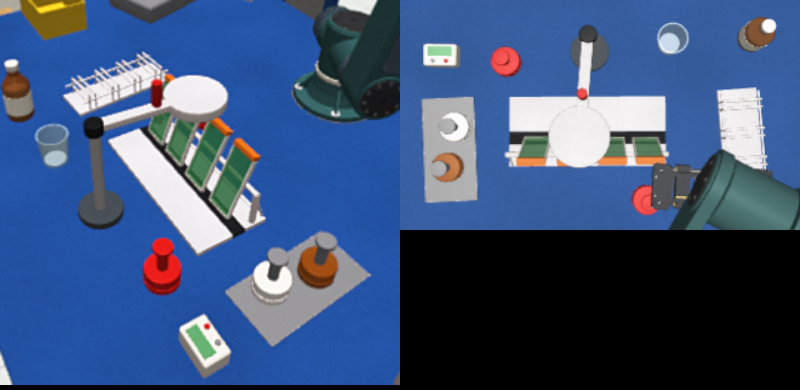

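The final views show all four plates leaning, both jars on the mat, the head over the strip about 10 mm from its middle, and the gripper clear. Handing in.

```bash
python3 -c "
from bench import robot
print(robot.close_job())"
```

```text
the job is handed in; nothing more can be done
None
```

The drying rack is loaded and I have handed in the job at about 58 s of the 210 s. It reports no verdict, so the results below are my own last checks.

I swung the lamp about 80° clear, stood the amber and white jars on the mat, leaned all four plates one by one, and then swung the lamp back.

| Check | Last measurement | Limit |
|---|---|---|
| Plate tilt | about 18.0, 18.8, 21.3 and 20.0° | 14 to 26° |
| Plate centres along the rack | 77 to 85 mm apart | 56 mm or more |
| Plate feet | on the strip, within a few mm of its middle | on the strip |
| Jar stopper tops | level at 96 mm on both jars, so both stand upright | axis within about 7° of vertical |
| Jar positions | axes at least 29 mm inside their limits on the mat | axis 13 mm inside the mat edge |
| Lamp head | about 10 mm from over the middle of the strip | 35 mm |

The bottle, beaker, timer and red look-alikes were not touched, and the gripper was clear of everything at the end.

- **Jar grip:** The first grip on the amber jar's stopper shank caught its cap instead, so I gripped both jars by the cap.
- **White jar:** It ended about 17 mm from where I aimed, either slipped or knocked, but it is well inside the limits, so I left it.
- **Hidden plates:** At the end the lamp head partly hid the middle plates. Two readings came from a single view, but they match the ones taken before the lamp swung back.

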